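# Lock the carbon frame tubes into the repair rack with the ball-lock pin

## Task

Squeeze the buttons of the ball-lock pin, draw it out of the rack's clevis and stand it in the wooden pin holder, then slide the keeper fully open and lay every carbon tube that is on the bench into the rack bay that matches its length. Handle the tubes gently, as they are thin-walled and a hard grip crushes them. Then slide the keeper fully closed over the bays and put the pin back through the clevis, buttons squeezed, until its collar is down on the clevis, and let go so that the balls lock; leave the other things on the bench alone.

Things in the scene. Friction and masses are not known exactly. Their poses are not given: they have to be found in the camera images.
- pin_grip (a point): Ball-lock pin (about 90 g, steel), upright: point on its axis in the grip, 24 mm above the collar's underside; z up, away from the tip. Grip: 34 mm tall, on a collar 32 mm across, 4 mm thick; top is 38 mm above the collar's underside. Black squeeze buttons face +y and -y: 29 mm over both when free, 20 mm squeezed; 16 mm wide in x (grip 22 mm), 7 to 35 mm above the collar's underside.
- pin_collar (a point): Centre of the underside of the pin's collar, where the shank begins; axes as pin_grip. Shank: 12 mm in diameter, reaching 40 mm below this point, the last 7 mm tapering to 6 mm across. Two locking balls stand out of it 29 to 33 mm below this point, on the button sides: 19 mm over both when out, within the shank when the buttons are pressed.
- button_a (a joint): Squeeze button on the pin's -y side, with its ball: 0 = out (ball out, locking), 0.0045 m = pressed right in (ball drawn in). Spring: about 4 N starts it, 8 N holds it right in; let go, it springs out. With a ball out the pin can neither leave nor enter the clevis.
- button_b (a joint): Squeeze button on the pin's +y side, with its ball: 0 = out (ball out, locking), 0.0045 m = pressed right in (ball drawn in). Same spring.
- clevis_hole (a point): Hole centre on the top face of the clevis, the aluminium fork at the rack's left edge, 56 mm above the bench. x = the way the keeper opens (away from the robot), y left, z up. Two plates and the keeper's tongue between them have 14 mm holes, in line when the keeper is closed; 26 mm from top face to lowest underside. Pin home: collar on this face, balls out below. It starts here, locked.
- keeper (a joint): Keeper: steel bridge 290 mm long across the rack (bar 24 mm wide, underside 40 mm and top 48 mm above the bench), sliding along the rack's x: 0 = closed, over the middle of the bays; 0.10 m = fully open, clear of the bays, at the rack's far end. About 2 N of friction; stays where it is left. It cannot move while the pin is in the clevis.
- keeper_knob (a point): Centre of the black upright grip block on top of the keeper's bar: 16 mm thick along x, 30 mm along y, 28 mm tall (it reaches from 48 to 76 mm above the bench). Axes as the rack's; it moves with the keeper.
- holder_mouth (a point): The pin holder: a wooden block 56 mm square and 50 mm high, fixed to the bench, with a round hole 22 mm wide and 46 mm deep in its top. The point is the hole's centre on the top face. The pin stands in it with its collar on the top face (shank and sprung-out balls fit in loosely).
- tube_70_mid (a point): The 70 mm tube: a thin-walled black carbon frame tube of rectangular section, 70 mm long (along its x), 30 mm wide (y), 26 mm high (z), 60 g. The point is its centre. Fragile: a grip of more than 55 N (110 N over both fingers) crushes it. May be absent.
- bay_70_floor (a point): The bay for the 70 mm tube on the rack: clear inside length 80 mm (x), width 38 mm (y), between 16 mm high end stops and 10 mm high side lips that stand only along the last 16 mm at each end, so that the middle is open to the sides. The point is the centre of its floor, on the rack's plate, 10 mm above the bench. The four bays lie side by side 64 mm apart, in an order that varies.
- tube_94_mid (a point): The 94 mm tube: a thin-walled black carbon frame tube of rectangular section, 94 mm long (along its x), 30 mm wide (y), 26 mm high (z), 60 g. The point is its centre. Fragile: a grip of more than 55 N (110 N over both fingers) crushes it. May be absent.
- bay_94_floor (a point): The bay for the 94 mm tube on the rack: clear inside length 104 mm (x), width 38 mm (y), between 16 mm high end stops and 10 mm high side lips that stand only along the last 16 mm at each end, so that the middle is open to the sides. The point is the centre of its floor, on the rack's plate, 10 mm above the bench. The four bays lie side by side 64 mm apart, in an order that varies.
- tube_118_mid (a point): The 118 mm tube: a thin-walled black carbon frame tube of rectangular section, 118 mm long (along its x), 30 mm wide (y), 26 mm high (z), 60 g. The point is its centre. Fragile: a grip of more than 55 N (110 N over both fingers) crushes it. May be absent.
- bay_118_floor (a point): The bay for the 118 mm tube on the rack: clear inside length 128 mm (x), width 38 mm (y), between 16 mm high end stops and 10 mm high side lips that stand only along the last 16 mm at each end, so that the middle is open to the sides. The point is the centre of its floor, on the rack's plate, 10 mm above the bench. The four bays lie side by side 64 mm apart, in an order that varies.
- tube_142_mid (a point): The 142 mm tube: a thin-walled black carbon frame tube of rectangular section, 142 mm long (along its x), 30 mm wide (y), 26 mm high (z), 60 g. The point is its centre. Fragile: a grip of more than 55 N (110 N over both fingers) crushes it. May be absent.
- bay_142_floor (a point): The bay for the 142 mm tube on the rack: clear inside length 152 mm (x), width 38 mm (y), between 16 mm high end stops and 10 mm high side lips that stand only along the last 16 mm at each end, so that the middle is open to the sides. The point is the centre of its floor, on the rack's plate, 10 mm above the bench. The four bays lie side by side 64 mm apart, in an order that varies.
- spray_can: Bystander: grey spray can, 52 mm across and 120 mm tall. Origin under its centre.
- grease_jar: Bystander: jar, 64 mm across and 60 mm tall. Origin under its centre.
- wrench: Bystander: steel wrench 170 mm long lying on the bench along its x.
There are look-alikes about, which are no part of the job. Leave any green or pink look-alike of the part that bears tube_94_mid alone. There is more than one size of the part that bears holder_mouth; the job needs the larger.

How it is judged:
By the outcome, as a careful person would: the job done as asked, in the order asked, and still so for the second after the job is handed in, with the robot touching nothing.
Of tube_70, tube_94, tube_118, tube_142 only 2 to 4 are there at a start; the rules pass over those that are not, and their reading is None.
At some moment in a run one of tube_70, tube_94, tube_118, tube_142 may be knocked a few centimetres aside while the robot is not near it.
It also fails if it takes over 210 s, if anything falls off the work surface, if the arm or the gripper's body presses on something with over 40 N, if the wrist force passes 120 N, or if a joint passes its speed limit or range.

## Robot

A 6-joint arm with a two-finger parallel gripper is mounted at the origin on the work surface. World frame = base frame: x ahead of the robot, y to its left, z up, the work surface at z = 0. Lengths are in m, angles in rad, forces in N, time in s.
With the tool pointing down it reaches from about 0.4 to 0.825 m from the base axis. Payload 7 kg.
Tool frame: the origin (TCP) lies on the centre line of the jaws, within the pads' length; the fingertips stand 14 mm ahead of it and the grasp point (between the pads) lies 5 mm behind it (nose_length is the distance from the TCP to the fingertips, in m); y points along the fingers, z is the direction in which the jaws open and shut, and the axes are right-handed (so a half turn about y gives the same grasp; the last joint's range is limited). The gripper opens to 85 mm and grips with 20 to 120 N. Pads are 22 mm wide; open, the fingers measure 114 mm over their backs; the gripper's body (76 mm by 85 mm) begins 54 mm behind the grasp point. The pads swing forward as they close: fully open they stand 13 mm farther back than shut.
Start: joints at [-0.981, 0.359, 0.012, 0, -1.224, -0.288], TCP at [0.201, -0.644, 0.245] pointing down, gripper open.
Joint ranges: [-3.07, 3.07], [-1.43, 2.12], [-1.02, 1.25], [-3.03, 1.67], [-3.05, -0], [-3.03, 3.03]. Speed limits (rad/s): [2.39, 2.39, 3.01, 3.14, 3.14, 3.14].

## Interface

Orientations are given as [roll, pitch, yaw] about the fixed x, y, z axes, in that order (R = Rz(yaw) Ry(pitch) Rx(roll)).
In Python, from cell import get_state, capture, get_calibration, close_job, nose_length gives the robot as it stands.
- The arm moves only by the tool step_arm, never from a script. Its argument "moves" is a list of rows, each an object of numbers: "x", "y", "z": the shift along the tool's x, y, z in m; "ax", "ay", "az": the turn, a rotation vector about the tool's x, y, z in degrees. A call has 1 to 20 rows; each row shifts and turns the commanded pose from where the row before left it, along the tool's axes as they then stand; what a row does not reach is not made up. A row lasts 1/12 s, in which the tool goes at most 41.7 mm and 7.16 degrees, less where a joint would pass 70% of its speed; a pose out of reach is approached as far as the arm can. A call with a gripper value outside its range is refused whole. "claw" is the finger opening in m, from 0 to 0.0854, set as the call begins (left out, the last holds). The fingers move at their own pace and stop on an object; "force" is the grip in N (left out, the last holds). Time passes only in rows, so rows that do not move let the fingers close. It gives the time, the measured TCP pose, the force and the opening at its end, in the units of the state.
- get_state(): the state, without advancing time (a new reading comes with each control period).
- capture(name): name is "scene" or "top" or "wrist"; returns the picture (480x640x3 uint8, red, green, blue); there is no depth.
- get_calibration(name): a dict with "K" (3x3 intrinsics, pixels), "extrinsics" (4x4, takes a point from world to camera coordinates). Camera axes: x right, y down, z forward; pixel columns grow to the right and rows downward; lengths in m; the calibration is good to about 2 mm. A picture is of the moment at which its call begins: read the wrist's pose just before it. get_calibration takes no time and is no camera call; for the wrist camera it gives the pose at the moment of the call.
- close_job(): hands the job in, once; it reports no verdict.
The state is a dict: "clock": time; "joint_pos": joint angles; "qd": joint speeds; "joint_efforts": joint torques, N m; "ee_pos": TCP position; "orientation": TCP orientation; "contact_force": force on the tool from outside, world axes, zero at the start; "torque": the same for the moment, N m; "finger_gap": opening from 0.0 (shut) to 1.0 (fully open).
Only numpy, scipy, OpenCV 4.12 (cv2) and the standard library are available. Lean on these libraries where they do the work, as an engineer would, in place of code of your own. Each camera call takes 0.05 s, during which the arm holds its last target. There are 200 camera calls.

## Working session

There is one attempt and no reset: what is moved stays moved. The work goes in short steps, Python scripts to look and compute and a tool call to move; the robot and the scene stay as the last step left them, time stands still between calls to the robot, and variables do not carry over. Pictures are saved under pics/ and viewed, about 12 in all and at most 16, crops included, and the job is handed in when it is done.

Besides the shell and the picture viewer there is one more tool, called after ">>>" as name(argument=value, ...) on one line, values as JSON. step_arm: Moves the arm, as the interface text tells. Its arguments: {"type":"object","properties":{"moves":{"type":"array"},"claw":{"type":"number"},"force":{"type":"number"}},"required":["moves"]}

```bash
mkdir -p pics; ls
cat > h.py <<'E'
import numpy as np, cv2
from cell import *
from scipy.spatial.transform import Rotation as R
def snap(n,f):
    c=get_calibration(n); im=capture(n); cv2.imwrite(f'pics/{f}.png',im[:,:,::-1])
    np.savez(f'pics/{f}.npz',K=c['K'],E=c['extrinsics']); return im,np.array(c['K']),np.array(c['extrinsics'])
def load(f):
    d=np.load(f'pics/{f}.npz'); return cv2.imread(f'pics/{f}.png')[:,:,::-1],d['K'],d['E']
def ray(K,E,u,v,z):
    d=E[:3,:3].T@np.linalg.solve(K,[u,v,1.]); o=-E[:3,:3].T@E[:3,3]
    return o+d*(z-o[2])/d[2]
def proj(K,E,p):
    q=K@(E[:3,:3]@np.array(p)+E[:3,3]); return q[:2]/q[2]
def st():
    s=get_state(); return s
E
python3 - <<'E'
from h import *
s=st(); print(s, nose_length() if callable(nose_length) else nose_length)
for n in('scene','top'):
    im,K,E=snap(n,n+'0'); print(n,K.round(1).tolist(),(-E[:3,:3].T@E[:3,3]).round(3), E[:3,:3].round(2).tolist())
print(R.from_euler('xyz',s['orientation']).as_matrix().round(3))
E
```

```text
pics
{'clock': 0.0, 'joint_pos': array([-9.80962279e-01,  3.59378092e-01,  1.10540921e-02, -3.43627544e-04,
       -1.22411308e+00, -2.88132435e-01]), 'qd': array([ 5.47494748e-04, -2.59804113e-04, -8.22017383e-04, -6.37305474e-04,
       -1.11892390e-03,  3.42711318e-05]), 'joint_efforts': array([-8.92158369e-04, -5.83320773e+01,  2.93435133e+01,  6.93689033e+00,
       -5.72802630e-03, -5.96634686e-05]), 'ee_pos': array([ 0.20042776, -0.6440688 ,  0.24436846]), 'orientation': array([-1.56913141e+00,  1.56568478e-04,  3.01584720e-01]), 'contact_force': array([-0.10306695, -0.88444844, -0.34379191]), 'torque': array([ 0.0549915 , -0.02801084,  0.05349776]), 'finger_gap': 1.0023296786862073} 0.014
scene [[449.4, 0.0, 314.4], [0.0, 449.4, 240.9], [0.0, 0.0, 1.0]] [ 1.126 -0.565  0.73 ] [[0.75, 0.66, 0.02], [0.42, -0.45, -0.79], [-0.51, 0.6, -0.62]]
top [[605.2, 0.0, 319.8], [0.0, 605.2, 248.8], [0.0, 0.0, 1.0]] [0.419 0.051 1.615] [[0.0, -1.0, 0.02], [-0.99, -0.0, -0.11], [0.11, -0.02, -0.99]]
[[ 0.955 -0.001 -0.297]
 [ 0.297  0.002  0.955]
 [-0.    -1.     0.002]]
```

```bash
ls pics
```

```text
scene0.npz
scene0.png
top0.npz
top0.png
```

View pics/top0.png

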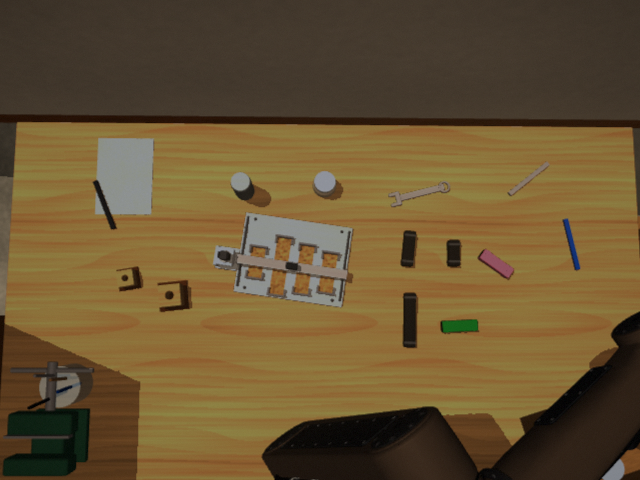

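View pics/scene0.png

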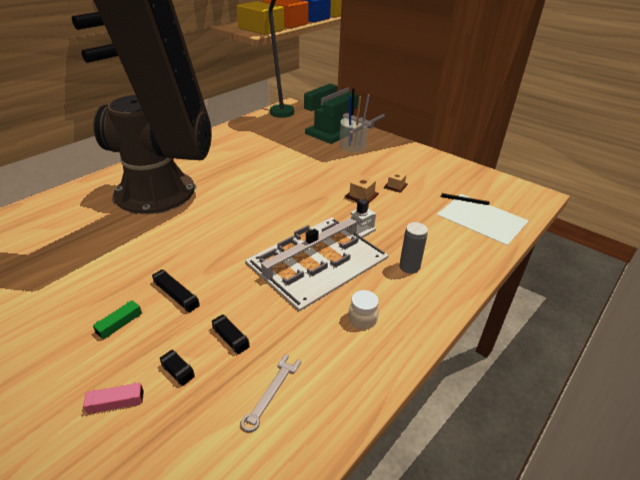

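The top view shows black tubes at (409,248), (454,253) and (410,320). The look-alikes are green at (459,326) and pink at (496,264). There are two holders, small at (128,279) and larger at (172,295). The pin and clevis are at (225,257) and the knob at (292,266). Next I'll measure these and crop the rack.

Run:
```python
from h import *
im,K,E=load('top0')
c=im[205:315,110:490]; 
cv2.imwrite('pics/crop1.png',cv2.resize(im[200:320,100:360],None,fx=3,fy=3,interpolation=cv2.INTER_CUBIC)[:,:,::-1])
g=im.max(2)
m=((g<75)).astype(np.uint8); m[:200]=0;m[360:]=0
n,l,s,ce=cv2.connectedComponentsWithStats(m)
for i in range(1,n):
    if s[i,4]>60:
        cn=cv2.findContours((l==i).astype(np.uint8),0,1)[0][0]
        P=np.array([ray(K,E,u,v,.02)[:2] for u,v in cn[:,0]],np.float32)
        r=cv2.minAreaRect(P*1000); print(s[i],ce[i].round(1),[np.round(x,1) for x in r])
print(proj(K,E,[.6,0,0]))
```

```text
[100 200  16  29 165] [107.8 214.1] [array([692. , 582.8]), array([85.7, 14.4]), np.float64(23.0)]
[241 217   8  37  70] [245.  235.5] [array([637.1, 219.2]), array([ 6.1, 97.9]), np.float64(82.3)]
[401 231  15  36 433] [408.2 248.5] [array([ 603.4, -214.7]), array([32.7, 95.7]), np.float64(84.2)]
[447 240  13  27 342] [453. 253.] [array([ 591.6, -334.5]), array([32.2, 70.3]), np.float64(88.8)]
[218 251  13  11 109] [224.1 255.4] [array([580.9, 273.4]), array([26.6, 31.9]), np.float64(0.3)]
[286 262  13   9  91] [291.8 266. ] [array([554.9,  94. ]), array([33.5, 19.6]), np.float64(80.7)]
[120 267  21  24 197] [133.5 280.6] [array([520.2, 519.5]), array([56., 55.]), np.float64(8.4)]
[160 281  29  31 304] [180.2 298. ] [array([475.8, 402.5]), array([73. , 75.8]), np.float64(5.6)]
[403 293  14  55 682] [409.3 320.3] [array([ 414.5, -215.7]), array([ 34.2, 141.1]), np.float64(89.2)]
[ 608  312   32   48 1085] [627.1 338.8] [array([ 375. , -781.3]), array([ 82.1, 127.9]), np.float64(86.7)]
[  0 315   5  45 185] [  1.6 335. ] [array([368.5, 841. ]), array([113. ,  10.3]), np.float64(3.5)]
[327.21955703 250.10790491]
```

View pics/crop1.png

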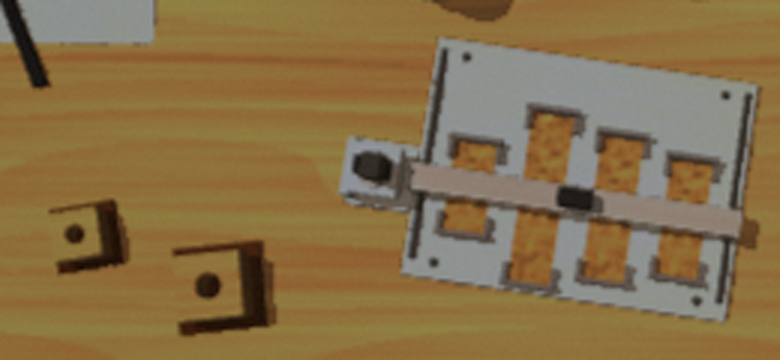

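The crop shows bays from left to right of 70, 142, 118 and 94. The larger holder's hole is at about (169,295). The tubes present are 70, 94 and 142; 118 is absent. I'll compute first estimates from these.

```bash
cat >> h.py <<'E'
def go(x,y,z,yaw=None):
    """delta in tool axes to reach target with tool pointing down at yaw (deg)"""
    s=st(); T=R.from_euler('xyz',s['orientation'])
    yaw=np.degrees(s['orientation'][2]) if yaw is None else yaw
    G=R.from_euler('xyz',[-90,0,yaw],degrees=True)
    d=T.inv().apply(np.array([x,y,z])-s['ee_pos'])
    a=np.degrees((T.inv()*G).as_rotvec())
    print('shift mm',(d*1000).round(1),'turn',a.round(2),'rows>=',np.ceil(max(np.linalg.norm(d)/.0417,np.linalg.norm(a)/7.16)))
E
python3 - <<'E'
from h import *
im,K,E=load('top0')
P=lambda u,v,z:ray(K,E,u,v,z).round(4)
print('pin',P(223.5,254.5,.094))
a=P(100+412/3,200+178/3,.048);b=P(100+742/3,200+224/3,.048);d=a-b
print('yaw',np.degrees(np.arctan2(-d[0],d[1])),np.linalg.norm(d))
for n,u,v in((70,472,188),(142,543,197),(118,613,207),(94,685,219)): print(n,P(100+u/3,200+v/3,.01))
print('knob',P(100+574/3,200+196/3,.076)); print('holder',P(100+207/3,200+285/3,.05))
c=get_calibration('wrist');E=np.array(c['extrinsics']);s=st();T=R.from_euler('xyz',s['orientation'])
print(np.array(c['K']).round(0).tolist(),'cam in tool',T.inv().apply(-E[:3,:3].T@E[:3,3]-s['ee_pos']).round(3),(E[:3,:3]@T.as_matrix()).round(2).tolist())
go(.565,.265,.245,-7.2)
E
```

```text
pin [0.5772 0.2644 0.094 ]
yaw -7.736516340451552 0.2882235243695421
70 [0.5645 0.1861 0.01  ]
142 [0.5567 0.1232 0.01  ]
118 [0.5481 0.0611 0.01  ]
94 [ 0.5377 -0.0027  0.01  ]
knob [0.552  0.0939 0.076 ]
holder [0.4766 0.408  0.05  ]
[[396.0, 0.0, 309.0], [0.0, 396.0, 236.0], [0.0, 0.0, 1.0]] cam in tool [-0.076 -0.13   0.   ] [[-0.0, -0.0, 1.0], [0.96, -0.3, -0.0], [0.3, 0.96, 0.0]]
shift mm [6.182e+02 5.000e-01 7.597e+02] turn [-0.08 24.49 -0.03] rows>= 24.0
```

>>> step_arm(moves=[{"x": 0.0247, "z": 0.0304}, {"x": 0.0247, "z": 0.0304}, {"x": 0.0247, "z": 0.0304}, {"x": 0.0247, "z": 0.0304}, {"x": 0.0247, "z": 0.0304}, {"x": 0.0247, "z": 0.0304}, {"x": 0.0247, "z": 0.0304}, {"x": 0.0247, "z": 0.0304}, {"x": 0.0247, "z": 0.0304}, {"x": 0.0247, "z": 0.0304}, {"x": 0.0247, "z": 0.0304}, {"x": 0.0247, "z": 0.0304}, {"x": 0.0247, "z": 0.0304}, {"x": 0.0247, "z": 0.0304}, {"x": 0.0247, "z": 0.0304}, {"x": 0.0247, "z": 0.0304}, {"x": 0.0247, "z": 0.0304}, {"x": 0.0247, "z": 0.0304}, {"x": 0.0247, "z": 0.0304}, {"x": 0.0247, "z": 0.0304}], claw=0.06, force=40)

```text
validation failed for argument at $.mo...
```

>>> step_arm(moves=[{"x": 0.0247, "z": 0.0304}, {"x": 0.0247, "z": 0.0304}, {"x": 0.0247, "z": 0.0304}, {"x": 0.0247, "z": 0.0304}, {"x": 0.0247, "z": 0.0304}, {"ay": 6.1}, {"ay": 6.1}, {"ay": 6.1}, {"ay": 6.1}, {}, {}])

```text
validation failed for argument at $.mo...
```

Run:
```python
from h import *
im,K,E=snap('wrist','w1'); s=st(); print(s['clock'],s['ee_pos'],s['orientation'],s['contact_force'])
```

```text
0.15 [ 0.20052148 -0.6441674   0.24458834] [-1.56950833e+00  1.29514943e-04  3.01698319e-01] [ 1.0649294  -0.45576021  0.80492292]
```

View pics/w1.png

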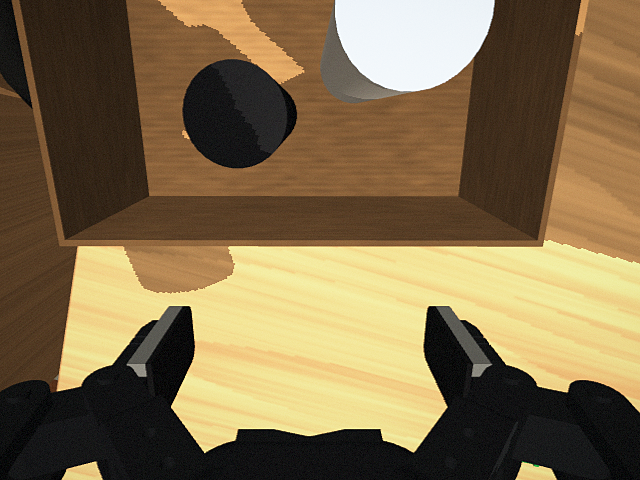

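The wrist camera works and shows a storage box near the start pose, with its rim at about (310,243). The moves were refused, so I'll test the row format while rising clear of the box.

>>> step_arm(moves=[{"x": 0, "y": -0.04, "z": 0, "ax": 0, "ay": 0, "az": 0}, {"x": 0, "y": -0.04, "z": 0, "ax": 0, "ay": 0, "az": 0}], claw=0.06, force=40)

```text
clock: 0.32
ee_pos: [0.2, -0.6431, 0.323]
orientation: [-1.564, 0.001, 0.302]
contact_force: [0.5, -0.9, 1.7]
finger_gap: 0.752
```

>>> step_arm(moves=[{"x": 0.0247, "y": 0, "z": 0.0304, "ax": 0, "ay": 0, "az": 0}, {"x": 0.0247, "y": 0, "z": 0.0304, "ax": 0, "ay": 0, "az": 0}, {"x": 0.0247, "y": 0, "z": 0.0304, "ax": 0, "ay": 0, "az": 0}, {"x": 0.0247, "y": 0, "z": 0.0304, "ax": 0, "ay": 0, "az": 0}, {"x": 0.0247, "y": 0, "z": 0.0304, "ax": 0, "ay": 0, "az": 0}, {"x": 0.0247, "y": 0, "z": 0.0304, "ax": 0, "ay": 0, "az": 0}, {"x": 0.0247, "y": 0, "z": 0.0304, "ax": 0, "ay": 0, "az": 0}, {"x": 0.0247, "y": 0, "z": 0.0304, "ax": 0, "ay": 0, "az": 0}, {"x": 0.0247, "y": 0, "z": 0.0304, "ax": 0, "ay": 0, "az": 0}, {"x": 0.0247, "y": 0, "z": 0.0304, "ax": 0, "ay": 0, "az": 0}, {"x": 0.0247, "y": 0, "z": 0.0304, "ax": 0, "ay": 0, "az": 0}, {"x": 0.0247, "y": 0, "z": 0.0304, "ax": 0, "ay": 0, "az": 0}, {"x": 0.0247, "y": 0, "z": 0.0304, "ax": 0, "ay": 0, "az": 0}, {"x": 0.0247, "y": 0, "z": 0.0304, "ax": 0, "ay": 0, "az": 0}, {"x": 0.0247, "y": 0, "z": 0.0304, "ax": 0, "ay": 0, "az": 0}, {"x": 0.0247, "y": 0, "z": 0.0304, "ax": 0, "ay": 0, "az": 0}, {"x": 0.0247, "y": 0, "z": 0.0304, "ax": 0, "ay": 0, "az": 0}, {"x": 0.0247, "y": 0, "z": 0.0304, "ax": 0, "ay": 0, "az": 0}, {"x": 0.0247, "y": 0, "z": 0.0304, "ax": 0, "ay": 0, "az": 0}, {"x": 0.0247, "y": 0, "z": 0.0304, "ax": 0, "ay": 0, "az": 0}])

```text
clock: 1.98
ee_pos: [0.4916, 0.0849, 0.3254]
orientation: [-1.571, -0.0, 0.302]
contact_force: [0.4, -1.2, -0.1]
finger_gap: 0.702
```

>>> step_arm(moves=[{"x": 0.0247, "y": 0, "z": 0.0304, "ax": 0, "ay": 0, "az": 0}, {"x": 0.0247, "y": 0, "z": 0.0304, "ax": 0, "ay": 0, "az": 0}, {"x": 0.0247, "y": 0, "z": 0.0304, "ax": 0, "ay": 0, "az": 0}, {"x": 0.0247, "y": 0, "z": 0.0304, "ax": 0, "ay": 0, "az": 0}, {"x": 0.0247, "y": 0, "z": 0.0304, "ax": 0, "ay": 0, "az": 0}, {"x": 0, "y": 0.02, "z": 0, "ax": 0, "ay": 6.1, "az": 0}, {"x": 0, "y": 0.03, "z": 0, "ax": 0, "ay": 6.1, "az": 0}, {"x": 0, "y": 0.03, "z": 0, "ax": 0, "ay": 6.1, "az": 0}, {"x": 0, "y": 0.02, "z": 0, "ax": 0, "ay": 6.1, "az": 0}, {"x": 0, "y": 0, "z": 0, "ax": 0, "ay": 0, "az": 0}, {"x": 0, "y": 0, "z": 0, "ax": 0, "ay": 0, "az": 0}, {"x": 0, "y": 0, "z": 0, "ax": 0, "ay": 0, "az": 0}])

```text
clock: 2.98
ee_pos: [0.5651, 0.265, 0.2269]
orientation: [-1.57, -0.002, -0.12]
contact_force: [0.3, 0.6, 0.4]
finger_gap: 0.703
```

Run:
```python
from h import *
im,K,E=snap('wrist','w2'); s=st(); print(s['clock'],s['ee_pos'],s['orientation'],s['contact_force'])
```

```text
3.0333 [0.56523347 0.26517463 0.22735158] [-1.56910539 -0.00226504 -0.12105964] [0.26386323 0.56914488 1.39733894]
```

View pics/w2.png

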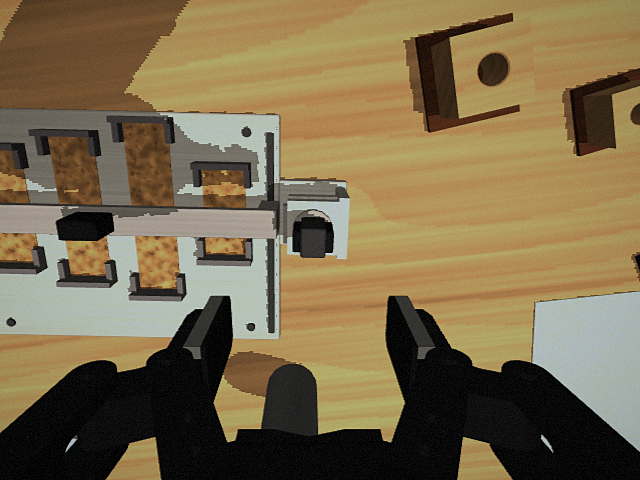

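The wrist view shows the pin at about (313,238) in the clevis and the knob at (86,226). The larger holder's hole is at (493,69), with the smaller holder cut off at (610,112). I'll measure these and check the choice in one close crop.

```bash
cat > m.py <<'E'
from h import *
im,K,E=load('w2')
P=lambda u,v,z:ray(K,E,u,v,z)
hm=((im.max(2)<110)).astype(np.uint8)
# holder hole
def blob(u0,v0,u1,v1,t,seed):
    m=np.zeros(im.shape[:2],np.uint8); m[v0:v1,u0:u1]=(im[v0:v1,u0:u1].max(2)<t)
    n,l,s,c=cv2.connectedComponentsWithStats(m); i=l[seed[1],seed[0]]; return s[i],c[i],(l==i).astype(np.uint8)
s,c,m=blob(470,45,515,95,120,(493,69)); print('hole',s,c)
p=P(*c,.05);print('holder',p.round(4)); a=P(s[0],c[1],.05);b=P(s[0]+s[2],c[1],.05);print('dia',np.linalg.norm(a-b).round(4))
s,c,m=blob(285,205,345,265,60,(313,240));print('pin blob',s,c)
s,c,m=blob(50,205,120,246,60,(86,230));print('knob blob',s,c)
cr=cv2.resize(im[170:275,255:365],None,fx=5,fy=5,interpolation=cv2.INTER_CUBIC)
cv2.imwrite('pics/crop2.png',cr[:,:,::-1])
E
python3 m.py
```

```text
hole [477  53  32  33 812] [492.62438424  69.01847291]
holder [0.4763 0.409  0.05  ]
dia 0.0229
pin blob [ 292  217   42   41 1376] [312.3684593 236.6693314]
knob blob [  56  212   58   29 1448] [ 84.94129834 225.86118785]
```

View pics/crop2.png

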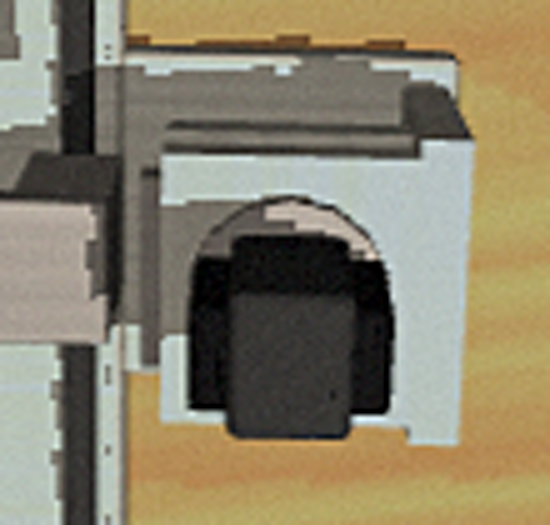

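The crop shows the pin's grip top face over px (300.6–325.6, 228–257.6), with black buttons on both sides and the collar circle over u 292.6–333.6.

Run:
```python
from h import *
im,K,E=load('w2'); P=lambda u,v,z:ray(K,E,u,v,z)
t=P(313.1,242.8,.094);print('top',t.round(4), 'size x',np.linalg.norm(P(313.1,228,.094)-P(313.1,257.6,.094)).round(4),'y',np.linalg.norm(P(300.6,243,.094)-P(325.6,243,.094)).round(4))
print('collar dia',np.linalg.norm(P(292.6,232,.06)-P(333.6,232,.06)).round(4))
for z,o in((.06,None),):
    a=P(313.1,170+197/5,.06);print('collar near edge',a.round(4))
# rack yaw: keeper bar top edge, plate edges
a=P(255-250,206.5,.048);b=P(275,207.5,.048)
for A,B in((P(20,112,.01),P(270,116.5,.01)),):
    d=B-A;print(np.degrees(np.arctan2(-d[0],d[1])))
# fit keeper near & far edges by color gradient
g=cv2.cvtColor(im,cv2.COLOR_RGB2GRAY).astype(float)
for lo,hi,name,z in((95,125,'plate near',.01),(325,350,'plate far',.01)):
    us=np.arange(20,170,5);vs=[]
    for u in us:
        gr=np.abs(np.diff(cv2.GaussianBlur(g[lo:hi,u-1:u+2],(1,5),0).mean(1)));vs.append(lo+gr.argmax()+.5)
    p=np.polyfit(us,vs,1);r=np.abs(np.polyval(p,us)-vs);k=r<np.median(r)*2+1;p=np.polyfit(us[k],np.array(vs)[k],1)
    A,B=[P(u,np.polyval(p,u),z) for u in(20,165)];d=B-A;print(name,p.round(3),np.degrees(np.arctan2(-d[0],d[1])).round(2),A.round(4),B.round(4),r.max().round(2))
# right plate edge u~279
us=[];vv=[v for v in list(range(125,172,4))+list(range(285,332,4))]
for v in vv:
    gr=np.abs(np.diff(g[v-1:v+2,268:295].mean(0)));us.append(268+gr.argmax()+.5)
A=np.array([P(u,v,.01) for u,v in zip(us,vv)]);c=np.polyfit(A[:,0],A[:,1],1);print('right edge yaw',np.degrees(np.arctan(c[0])).round(2),us)
```

```text
top [0.5765 0.2673 0.094 ] size x 0.0217 y 0.0174
collar dia 0.032
collar near edge [0.5609 0.2695 0.06  ]
-7.878675443866694
plate near [3.40000e-02 1.08131e+02] -8.77 [0.4584 0.0368 0.01  ] [0.4767 0.1555 0.01  ] 10.87
plate far [2.200e-02 3.331e+02] -8.39 [ 0.6634 -0.0343  0.01  ] [0.6843 0.1074 0.01  ] 9.39
right edge yaw -8.4 [np.float64(278.5), np.float64(278.5), np.float64(273.5), np.float64(273.5), np.float64(273.5), np.float64(273.5), np.float64(273.5), np.float64(273.5), np.float64(273.5), np.float64(273.5), np.float64(273.5), np.float64(273.5), np.float64(273.5), np.float64(273.5), np.float64(274.5), np.float64(274.5), np.float64(274.5), np.float64(274.5), np.float64(274.5), np.float64(274.5), np.float64(274.5), np.float64(274.5), np.float64(274.5), np.float64(274.5)]
```

Run:
```python
from h import *
go(.5765,.2673,.077,-8.4)
```

```text
shift mm [ 10.6 150.4   3.2] turn [-0.1   1.46  0.13] rows>= 4.0
```

>>> step_arm(moves=[{"x": 0.0106, "y": 0, "z": 0.0032, "ax": -0.1, "ay": 1.46, "az": 0.13}, {"x": 0, "y": 0.03, "z": 0, "ax": 0, "ay": 0, "az": 0}, {"x": 0, "y": 0.03, "z": 0, "ax": 0, "ay": 0, "az": 0}, {"x": 0, "y": 0.03, "z": 0, "ax": 0, "ay": 0, "az": 0}, {"x": 0, "y": 0.025, "z": 0, "ax": 0, "ay": 0, "az": 0}, {"x": 0, "y": 0, "z": 0, "ax": 0, "ay": 0, "az": 0}, {"x": 0, "y": 0, "z": 0, "ax": 0, "ay": 0, "az": 0}, {"x": 0, "y": 0.015, "z": 0, "ax": 0, "ay": 0, "az": 0}, {"x": 0, "y": 0.015, "z": 0, "ax": 0, "ay": 0, "az": 0}, {"x": 0, "y": 0.005, "z": 0, "ax": 0, "ay": 0, "az": 0}, {"x": 0, "y": 0, "z": 0, "ax": 0, "ay": 0, "az": 0}, {"x": 0, "y": 0, "z": 0, "ax": 0, "ay": 0, "az": 0}, {"x": 0, "y": 0, "z": 0, "ax": 0, "ay": 0, "az": 0}], claw=0.05)

```text
clock: 4.12
ee_pos: [0.5758, 0.2671, 0.0773]
orientation: [-1.571, 0.0, -0.149]
contact_force: [-0.1, -1.4, -0.3]
finger_gap: 0.585
```

Run:
```python
from h import *
go(.5765,.2673,.077,-8.4); print(st()['contact_force'])
im,K,E=snap('wrist','w3')
```

```text
shift mm [0.6 0.3 0.3] turn [-0.01 -0.14 -0.01] rows>= 1.0
[-0.07603123 -1.36222977 -0.25420991]
```

View pics/w3.png

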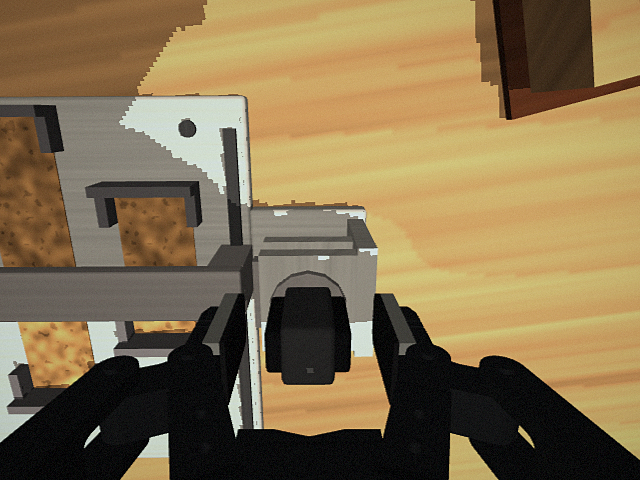

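The pin at (308,340) is centred between the pads (tips at u 238 and 375), so I'll close.

>>> step_arm(moves=[{"x": 0, "y": 0, "z": 0, "ax": 0, "ay": 0, "az": 0}, {"x": 0, "y": 0, "z": 0, "ax": 0, "ay": 0, "az": 0}, {"x": 0, "y": 0, "z": 0, "ax": 0, "ay": 0, "az": 0}, {"x": 0, "y": 0, "z": 0, "ax": 0, "ay": 0, "az": 0}, {"x": 0, "y": 0, "z": 0, "ax": 0, "ay": 0, "az": 0}, {"x": 0, "y": 0, "z": 0, "ax": 0, "ay": 0, "az": 0}, {"x": 0, "y": 0, "z": 0, "ax": 0, "ay": 0, "az": 0}, {"x": 0, "y": 0, "z": 0, "ax": 0, "ay": 0, "az": 0}], claw=0.0, force=40)

```text
clock: 4.83
ee_pos: [0.5754, 0.2667, 0.0767]
orientation: [-1.572, 0.001, -0.149]
contact_force: [-1.7, 0.0, 7.4]
finger_gap: 0.21
```

>>> step_arm(moves=[{"x": 0, "y": -0.003, "z": 0, "ax": 0, "ay": 0, "az": 0}, {"x": 0, "y": -0.003, "z": 0, "ax": 0, "ay": 0, "az": 0}, {"x": 0, "y": -0.003, "z": 0, "ax": 0, "ay": 0, "az": 0}, {"x": 0, "y": 0, "z": 0, "ax": 0, "ay": 0, "az": 0}])

```text
clock: 5.17
ee_pos: [0.5751, 0.2665, 0.0849]
orientation: [-1.572, 0.002, -0.149]
contact_force: [0.2, -0.5, -0.1]
finger_gap: 0.214
```

>>> step_arm(moves=[{"x": 0, "y": -0.008, "z": 0, "ax": 0, "ay": 0, "az": 0}, {"x": 0, "y": -0.01, "z": 0, "ax": 0, "ay": 0, "az": 0}, {"x": 0, "y": -0.015, "z": 0, "ax": 0, "ay": 0, "az": 0}, {"x": 0, "y": -0.02, "z": 0, "ax": 0, "ay": 0, "az": 0}, {"x": 0, "y": -0.02, "z": 0, "ax": 0, "ay": 0, "az": 0}, {"x": 0, "y": -0.01, "z": 0, "ax": 0, "ay": 0, "az": 0}, {"x": 0, "y": 0, "z": 0, "ax": 0, "ay": 0, "az": 0}, {"x": 0, "y": 0, "z": 0, "ax": 0, "ay": 0, "az": 0}])

```text
clock: 5.83
ee_pos: [0.575, 0.2666, 0.1677]
orientation: [-1.572, 0.002, -0.15]
contact_force: [-0.6, -0.7, -1.2]
finger_gap: 0.212
```

Run:
```python
from h import *
print(st()['ee_pos'],st()['contact_force'],st()['finger_gap'])
im,K,E=snap('wrist','w4')
go(.4763,.409,.18,-8.4)
```

```text
[0.57498637 0.26658071 0.16769209] [-0.57181027 -0.67352543 -1.23163105] 0.21224071748372383
shift mm [-118.5  -13.2  126.5] turn [ 0.12 -0.19 -0.18] rows>= 5.0
```

View pics/w4.png

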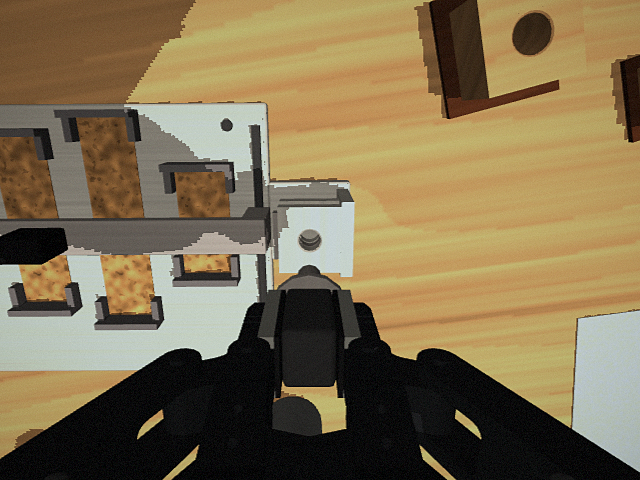

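The pin is out: the clevis hole is empty at (310,239), the shank tip shows at (310,270), and the holder hole is at (532,33). I'll measure both holes.

Run:
```python
from h import *
im,K,E=load('w4')
def hole(u,v,r,t,z):
    m=np.zeros(im.shape[:2],np.uint8); m[v-r:v+r,u-r:u+r]=im[v-r:v+r,u-r:u+r].max(2)<t
    n,l,s,c=cv2.connectedComponentsWithStats(m); i=1+s[1:,4].argmax()
    x0,y0,w,h,_=s[i]; cu,cv=x0+(w-1)/2,y0+(h-1)/2
    print(s[i],'centre',ray(K,E,cu,cv,z).round(4),'w',np.linalg.norm(ray(K,E,cu-w/2,cv,z)-ray(K,E,cu+w/2,cv,z)).round(4))
hole(532,33,28,120,.05)
print(im[239,290:332].max(1)); print(im[222:256,310].max(1))
hole(310,239,15,200,.056)
go(.4763-.0012,.409,.168,-8.4)
```

```text
[ 512   12   40   43 1323] centre [0.4761 0.4089 0.05  ] w 0.0226
[211 209 208 216 207 207 212 198 156 113  63  72  81  69  60  61  71  68
  71  74  72  77  82  77  74  73 117 110  66  67  89 156 211 215 208 211
 208 210 210 211 209 212]
[210 210 207 212 210 212 217 164 128 131 134 137 135 137 133 128 139  72
  77  77 131  69  59  50  95  76  79  70 121 184 194 213 212 205]
[297 229  25  24 469] centre [0.577  0.2667 0.056 ] w 0.016
shift mm [-119.6   -1.2  126.3] turn [ 0.12 -0.19 -0.18] rows>= 5.0
```

>>> step_arm(moves=[{"x": -0.02, "y": 0, "z": 0.021, "ax": 0, "ay": 0, "az": 0}, {"x": -0.02, "y": 0, "z": 0.021, "ax": 0, "ay": 0, "az": 0}, {"x": -0.02, "y": 0, "z": 0.021, "ax": 0, "ay": 0, "az": 0}, {"x": -0.02, "y": 0, "z": 0.021, "ax": 0, "ay": 0, "az": 0}, {"x": -0.02, "y": 0, "z": 0.021, "ax": 0, "ay": 0, "az": 0}, {"x": -0.02, "y": 0, "z": 0.021, "ax": 0, "ay": 0, "az": 0}, {"x": 0, "y": 0.03, "z": 0, "ax": 0, "ay": 0, "az": 0}, {"x": 0, "y": 0, "z": 0, "ax": 0, "ay": 0, "az": 0}, {"x": 0, "y": 0, "z": 0, "ax": 0, "ay": 0, "az": 0}, {"x": 0, "y": 0, "z": 0, "ax": 0, "ay": 0, "az": 0}])

```text
clock: 6.72
ee_pos: [0.4753, 0.4082, 0.1371]
orientation: [-1.574, 0.003, -0.15]
contact_force: [0.2, -0.0, -1.3]
finger_gap: 0.214
```

Run:
```python
from h import *
go(.4762-.0012,.409,.0715,-8.4); print(st()['contact_force'])
```

```text
shift mm [-0.3 65.6  1. ] turn [ 0.21 -0.18 -0.15] rows>= 2.0
[ 0.18227054 -0.04287867 -1.26611767]
```

>>> step_arm(moves=[{"x": 0, "y": 0.015, "z": 0.001, "ax": 0.2, "ay": 0, "az": 0}, {"x": 0, "y": 0.015, "z": 0, "ax": 0, "ay": 0, "az": 0}, {"x": 0, "y": 0.015, "z": 0, "ax": 0, "ay": 0, "az": 0}, {"x": 0, "y": 0.015, "z": 0, "ax": 0, "ay": 0, "az": 0}, {"x": 0, "y": 0.005, "z": 0, "ax": 0, "ay": 0, "az": 0}, {"x": 0, "y": 0, "z": 0, "ax": 0, "ay": 0, "az": 0}, {"x": 0, "y": 0, "z": 0, "ax": 0, "ay": 0, "az": 0}])

```text
clock: 7.3
ee_pos: [0.4759, 0.41, 0.0733]
orientation: [-1.569, 0.002, -0.15]
contact_force: [0.9, 0.9, -0.6]
finger_gap: 0.214
```

>>> step_arm(moves=[{"x": 0, "y": 0.002, "z": 0, "ax": 0, "ay": 0, "az": 0}, {"x": 0, "y": 0, "z": 0, "ax": 0, "ay": 0, "az": 0}, {"x": 0, "y": 0, "z": 0, "ax": 0, "ay": 0, "az": 0}])

```text
clock: 7.55
ee_pos: [0.4754, 0.4103, 0.0711]
orientation: [-1.568, 0.002, -0.15]
contact_force: [-0.2, 1.2, -1.4]
finger_gap: 0.214
```

>>> step_arm(moves=[{"x": 0, "y": 0, "z": 0, "ax": 0, "ay": 0, "az": 0}, {"x": 0, "y": 0, "z": 0, "ax": 0, "ay": 0, "az": 0}, {"x": 0, "y": 0, "z": 0, "ax": 0, "ay": 0, "az": 0}, {"x": 0, "y": 0, "z": 0, "ax": 0, "ay": 0, "az": 0}, {"x": 0, "y": 0, "z": 0, "ax": 0, "ay": 0, "az": 0}, {"x": 0, "y": 0, "z": 0, "ax": 0, "ay": 0, "az": 0}, {"x": 0, "y": -0.015, "z": 0, "ax": 0, "ay": 0, "az": 0}, {"x": 0, "y": -0.03, "z": 0, "ax": 0, "ay": 0, "az": 0}, {"x": 0, "y": -0.03, "z": 0, "ax": 0, "ay": 0, "az": 0}, {"x": 0, "y": -0.03, "z": 0, "ax": 0, "ay": 0, "az": 0}, {"x": 0, "y": 0, "z": 0, "ax": 0, "ay": 0, "az": 0}, {"x": 0, "y": 0, "z": 0, "ax": 0, "ay": 0, "az": 0}], claw=0.05)

```text
clock: 8.55
ee_pos: [0.476, 0.4107, 0.1777]
orientation: [-1.565, 0.0, -0.149]
contact_force: [0.0, -0.7, -1.2]
finger_gap: 0.585
```

Run:
```python
from h import *
im,K,E=snap('wrist','w5')
im2,K2,E2=load('w2')
# knob top face estimate from w2: print dark-level rows
a=im2[205:248,50:120].max(2); cv2.imwrite('pics/v5.png',np.hstack([im,cv2.resize(im2[195:255,40:130],(450,300),interpolation=cv2.INTER_CUBIC).repeat(1,0) if 0 else np.vstack([cv2.resize(im2[190:250,30:130],(160,96)),np.zeros((384,160,3),np.uint8)])])[:,:,::-1])
go(.553,.094,.18,-8.4)
```

```text
shift mm [ 124.    -5.3 -300.8] turn [-0.18 -0.18 -0.11] rows>= 8.0
```

View pics/w5.png

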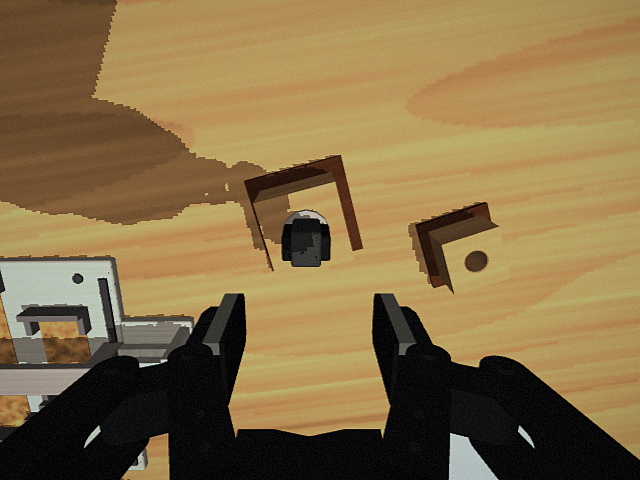

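The pin stands in the larger holder, with its grip at (306,243) and collar on the face. Next, the knob.

>>> step_arm(moves=[{"x": 0.0124, "y": 0, "z": -0.03, "ax": 0, "ay": 0, "az": 0}, {"x": 0.0124, "y": 0, "z": -0.03, "ax": 0, "ay": 0, "az": 0}, {"x": 0.0124, "y": 0, "z": -0.03, "ax": 0, "ay": 0, "az": 0}, {"x": 0.0124, "y": 0, "z": -0.03, "ax": 0, "ay": 0, "az": 0}, {"x": 0.0124, "y": 0, "z": -0.03, "ax": 0, "ay": 0, "az": 0}, {"x": 0.0124, "y": 0, "z": -0.03, "ax": 0, "ay": 0, "az": 0}, {"x": 0.0124, "y": 0, "z": -0.03, "ax": 0, "ay": 0, "az": 0}, {"x": 0.0124, "y": 0, "z": -0.03, "ax": 0, "ay": 0, "az": 0}, {"x": 0.0124, "y": 0, "z": -0.03, "ax": 0, "ay": 0, "az": 0}, {"x": 0.0124, "y": 0, "z": -0.03, "ax": 0, "ay": 0, "az": 0}, {"x": 0, "y": 0, "z": 0, "ax": 0, "ay": 0, "az": 0}, {"x": 0, "y": 0, "z": 0, "ax": 0, "ay": 0, "az": 0}])

```text
clock: 9.6
ee_pos: [0.5527, 0.0927, 0.1731]
orientation: [-1.57, 0.004, -0.153]
contact_force: [-0.1, 0.0, 0.2]
finger_gap: 0.582
```

Run:
```python
from h import *
im,K,E=snap('wrist','w6')
u,v=proj(K,E,[.553,.094,.076]);print(u,v)
go(.553,.094,.068,-8.4)
```

```text
310.19178821091896 245.2795407974844
shift mm [6.000e-01 1.053e+02 1.000e-01] turn [-0.04 -0.27 -0.23] rows>= 3.0
```

View pics/w6.png

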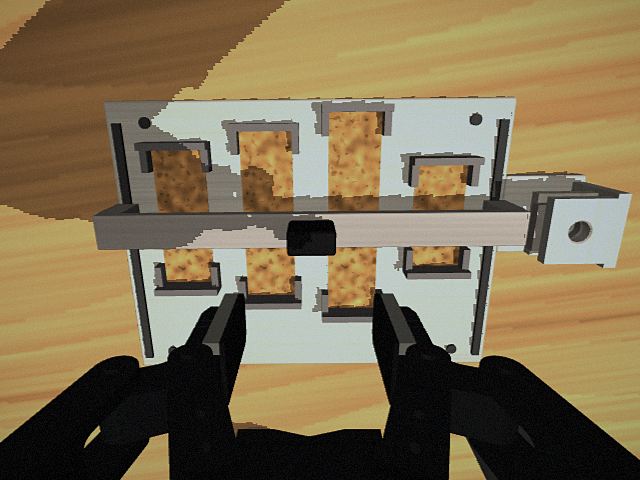

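The knob is at (311,238), centred between the pads. Bays from left to right in the image are 94 (182), 118 (267), 142 (355) and 70 (440). I'll compute the bay centres from the orange floors and set the descent.

Run:
```python
from h import *
im,K,E=load('w6')
hsv=cv2.cvtColor(np.ascontiguousarray(im),cv2.COLOR_RGB2HSV)
m=((hsv[...,1]>120)&(hsv[...,0]<25)).astype(np.uint8)
ex=np.array([np.cos(np.radians(-8.4)),np.sin(np.radians(-8.4))]);ey=np.array([-ex[1],ex[0]])
for n,u in((94,182),(118,267),(142,355),(70,440)):
    pts=[]
    for v in range(100,310):
        r=np.where(m[v,u-35:u+36])[0]
        if len(r)>25: pts+= [ray(K,E,u-35+r[0],v,.01)[:2],ray(K,E,u-35+r[-1],v,.01)[:2]]
    p=np.array(pts);a=p@ex;b=p@ey
    A=(np.percentile(a,0.5)+np.percentile(a,99.5))/2;B=np.median(b[0::2])/2+np.median(b[1::2])/2
    print(n,'len',np.ptp(a).round(4),'wid',(np.median(b[1::2])-np.median(b[0::2])).round(4),'rackxy',A.round(4),B.round(4),'world',(A*ex+B*ey).round(4))
for p in((.577,.2667),(.5765,.2673)): p=np.array(p);print('clevis rackxy',p@ex,p@ey)
k=im[205:265,270:350].max(2)<25
ys,xs=np.where(im[205:265,270:350].max(2)<45);print('knob',xs.min()+270,xs.max()+270,ys.min()+205,ys.max()+205)
for uv in((311.5,244),): p=ray(K,E,*uv,.076);print('knob',p.round(4),p[:2]@ex,p[:2]@ey)
```

```text
94 len 0.1024 wid 0.0369 rackxy 0.5337 0.0776 world [ 0.5393 -0.0012]
118 len 0.1272 wid 0.0369 rackxy 0.5331 0.142 world [0.5481 0.0626]
142 len 0.1525 wid 0.0368 rackxy 0.5325 0.2065 world [0.5569 0.1265]
70 len 0.0779 wid 0.0349 rackxy 0.5335 0.272 world [0.5675 0.1912]
clevis rackxy 0.5318497924020491 0.3481288386817405
clevis rackxy 0.5312675064184301 0.34864936056723705
knob 286 348 212 255
knob [0.5523 0.0949 0.076 ] 0.5325284153993021 0.1745679872592629
```

>>> step_arm(moves=[{"x": 0, "y": 0.025, "z": 0.001, "ax": 0, "ay": -0.3, "az": -0.2}, {"x": 0, "y": 0.03, "z": 0, "ax": 0, "ay": 0, "az": 0}, {"x": 0, "y": 0.03, "z": 0, "ax": 0, "ay": 0, "az": 0}, {"x": 0, "y": 0.019, "z": 0, "ax": 0, "ay": 0, "az": 0}, {"x": 0, "y": 0, "z": 0, "ax": 0, "ay": 0, "az": 0}, {"x": 0, "y": 0, "z": 0, "ax": 0, "ay": 0, "az": 0}])

```text
clock: 10.15
ee_pos: [0.5527, 0.0964, 0.0696]
orientation: [-1.571, 0.001, -0.143]
contact_force: [-0.1, -0.2, 1.0]
finger_gap: 0.583
```

>>> step_arm(moves=[{"x": 0, "y": 0, "z": 0, "ax": 0, "ay": 0, "az": 0}, {"x": 0, "y": 0, "z": 0, "ax": 0, "ay": 0, "az": 0}, {"x": 0, "y": 0, "z": 0, "ax": 0, "ay": 0, "az": 0}, {"x": 0, "y": 0, "z": 0, "ax": 0, "ay": 0, "az": 0}, {"x": 0, "y": 0, "z": 0, "ax": 0, "ay": 0, "az": 0}], claw=0.015, force=30)

```text
clock: 10.57
ee_pos: [0.5538, 0.0942, 0.0724]
orientation: [-1.571, -0.002, -0.144]
contact_force: [1.6, -11.2, 2.1]
finger_gap: 0.338
```

Run:
```python
from h import *
s=st();p=s['ee_pos'][:2];ex=np.array([np.cos(np.radians(-8.4)),np.sin(np.radians(-8.4))]);q=p+.1*ex
go(q[0],q[1],s['ee_pos'][2],-8.4)
```

```text
shift mm [100.    0.2  -0.3] turn [-0.    0.18  0.14] rows>= 3.0
```

>>> step_arm(moves=[{"x": 0.007, "y": 0, "z": 0.0005, "ax": 0, "ay": 0.2, "az": 0}, {"x": 0.007, "y": 0, "z": 0, "ax": 0, "ay": 0, "az": 0}, {"x": 0.007, "y": 0, "z": 0, "ax": 0, "ay": 0, "az": 0}, {"x": 0.007, "y": 0, "z": 0, "ax": 0, "ay": 0, "az": 0}, {"x": 0.007, "y": 0, "z": 0, "ax": 0, "ay": 0, "az": 0}, {"x": 0.007, "y": 0, "z": 0, "ax": 0, "ay": 0, "az": 0}, {"x": 0.007, "y": 0, "z": 0, "ax": 0, "ay": 0, "az": 0}, {"x": 0.007, "y": 0, "z": 0, "ax": 0, "ay": 0, "az": 0}, {"x": 0.007, "y": 0, "z": 0, "ax": 0, "ay": 0, "az": 0}, {"x": 0.007, "y": 0, "z": 0, "ax": 0, "ay": 0, "az": 0}, {"x": 0.007, "y": 0, "z": 0, "ax": 0, "ay": 0, "az": 0}, {"x": 0.007, "y": 0, "z": 0, "ax": 0, "ay": 0, "az": 0}, {"x": 0.007, "y": 0, "z": 0, "ax": 0, "ay": 0, "az": 0}, {"x": 0.007, "y": 0, "z": 0, "ax": 0, "ay": 0, "az": 0}, {"x": 0, "y": 0, "z": 0, "ax": 0, "ay": 0, "az": 0}, {"x": 0, "y": 0, "z": 0, "ax": 0, "ay": 0, "az": 0}])

```text
clock: 11.9
ee_pos: [0.6509, 0.0802, 0.0725]
orientation: [-1.571, -0.002, -0.147]
contact_force: [0.8, -9.0, 0.2]
finger_gap: 0.344
```

>>> step_arm(moves=[{"x": 0.001, "y": 0, "z": 0, "ax": 0, "ay": 0, "az": 0}, {"x": 0.001, "y": 0, "z": 0, "ax": 0, "ay": 0, "az": 0}, {"x": 0, "y": 0, "z": 0, "ax": 0, "ay": 0, "az": 0}, {"x": 0, "y": 0, "z": 0, "ax": 0, "ay": 0, "az": 0}])

```text
clock: 12.23
ee_pos: [0.652, 0.08, 0.0724]
orientation: [-1.571, -0.001, -0.147]
contact_force: [-2.3, -8.7, 0.4]
finger_gap: 0.34
```

>>> step_arm(moves=[{"x": 0.001, "y": 0, "z": 0, "ax": 0, "ay": 0, "az": 0}, {"x": 0.001, "y": 0, "z": 0, "ax": 0, "ay": 0, "az": 0}, {"x": 0, "y": 0, "z": 0, "ax": 0, "ay": 0, "az": 0}, {"x": 0, "y": 0, "z": 0, "ax": 0, "ay": 0, "az": 0}])

```text
clock: 12.57
ee_pos: [0.6528, 0.0799, 0.0724]
orientation: [-1.571, 0.001, -0.147]
contact_force: [-6.3, -6.1, 5.6]
finger_gap: 0.344
```

The keeper moved 0.100 m and now resists with 6 N, so it is at its stop. I'll release it, lift, and look at the tubes.

>>> step_arm(moves=[{"x": -0.0015, "y": 0, "z": 0, "ax": 0, "ay": 0, "az": 0}, {"x": 0, "y": 0, "z": 0, "ax": 0, "ay": 0, "az": 0}, {"x": 0, "y": 0, "z": 0, "ax": 0, "ay": 0, "az": 0}, {"x": 0, "y": 0, "z": 0, "ax": 0, "ay": 0, "az": 0}, {"x": 0, "y": -0.02, "z": 0, "ax": 0, "ay": 0, "az": 0}, {"x": 0, "y": -0.04, "z": 0, "ax": 0, "ay": 0, "az": 0}, {"x": 0, "y": -0.04, "z": 0, "ax": 0, "ay": 0, "az": 0}, {"x": 0, "y": -0.04, "z": 0, "ax": 0, "ay": 0, "az": 0}, {"x": 0, "y": -0.04, "z": 0, "ax": 0, "ay": 0, "az": 0}], claw=0.05, force=25)

```text
clock: 13.32
ee_pos: [0.6526, 0.0814, 0.2531]
orientation: [-1.569, -0.002, -0.148]
contact_force: [1.3, 0.1, -0.5]
finger_gap: 0.586
```

>>> step_arm(moves=[{"x": -0.0103, "y": 0, "z": -0.0349, "ax": 0, "ay": 0, "az": 0}, {"x": -0.0103, "y": 0, "z": -0.0349, "ax": 0, "ay": 0, "az": 0}, {"x": -0.0103, "y": 0, "z": -0.0349, "ax": 0, "ay": 0, "az": 0}, {"x": -0.0103, "y": 0, "z": -0.0349, "ax": 0, "ay": 0, "az": 0}, {"x": -0.0103, "y": 0, "z": -0.0349, "ax": 0, "ay": 0, "az": 0}, {"x": -0.0103, "y": 0, "z": -0.0349, "ax": 0, "ay": 0, "az": 0}, {"x": -0.0103, "y": 0, "z": -0.0349, "ax": 0, "ay": 0, "az": 0}, {"x": -0.0103, "y": 0, "z": -0.0349, "ax": 0, "ay": 0, "az": 0}, {"x": -0.0103, "y": 0, "z": -0.0349, "ax": 0, "ay": 0, "az": 0}, {"x": -0.0103, "y": 0, "z": -0.0349, "ax": 0, "ay": 0, "az": 0}, {"x": 0, "y": 0, "z": 0, "ax": 0, "ay": -4, "az": 0}, {"x": 0, "y": 0, "z": 0, "ax": 0, "ay": -4, "az": 0}, {"x": 0, "y": 0, "z": 0, "ax": 0, "ay": 0, "az": 0}, {"x": 0, "y": 0, "z": 0, "ax": 0, "ay": 0, "az": 0}])

```text
clock: 14.48
ee_pos: [0.4996, -0.2488, 0.2502]
orientation: [-1.569, -0.002, -0.01]
contact_force: [0.8, 0.7, -0.4]
finger_gap: 0.584
```

```bash
cat > t.py <<'E'
from h import *
import sys
def tubes(f,new=True):
    im,K,E=snap('wrist',f) if new else load(f)
    m=(im.max(2)<70).astype(np.uint8); m[285:,160:460]=0; m[340:]=0
    n,l,s,c=cv2.connectedComponentsWithStats(m)
    for i in range(1,n):
        if s[i,4]>800:
            cn=max(cv2.findContours((l==i).astype(np.uint8),0,1)[0],key=len)
            r=cv2.minAreaRect(np.array([ray(K,E,u,v,.026)[:2] for u,v in cn[:,0]],np.float32)*1000)
            print(s[i],c[i].round(0),[np.round(x,1) for x in r])
s=get_state();print(s['clock'],s['ee_pos'].round(4),s['orientation'].round(3))
tubes(sys.argv[1])
E
python3 t.py w7
```

```text
14.4833 [ 0.4996 -0.2488  0.2502] [-1.569 -0.002 -0.01 ]
[ 326    7   42  177 6004] [345.  95.] [array([ 414.7, -216.2]), array([ 30.7, 140.5]), np.float64(88.8)]
[ 486  155  154  185 2047] [523. 275.] [array([588.5, -27.8]), array([226.9, 125.6]), np.float64(33.6)]
[203 253  36  32 914] [222. 268.] [array([ 566.3, -333.1]), array([34., 32.]), np.float64(89.4)]
```

View pics/w7.png

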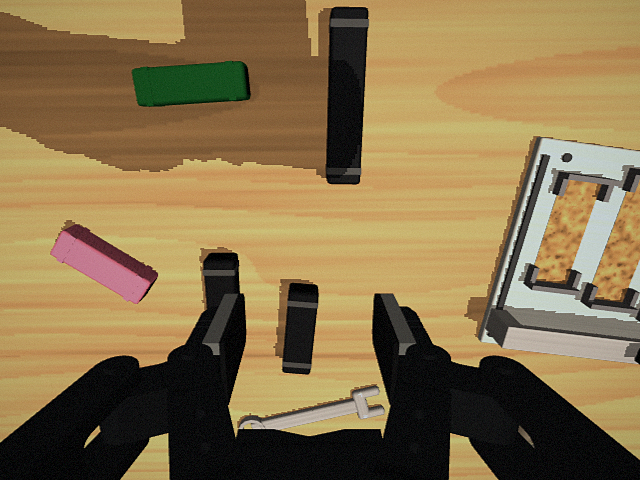

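The 142 tube is at (347,95), the 70 at (220,270), the 94 at (300,328), with the green and pink look-alikes at left. All are where the top view had them, so I'll fetch the 142.

Run:
```python
from h import *
go(.4147,-.2162,.020,-1.2)
```

```text
shift mm [-85.7 230.1  31.1] turn [-0.09  0.61  0.11] rows>= 6.0
```

>>> step_arm(moves=[{"x": -0.0285, "y": 0, "z": 0.0104, "ax": 0, "ay": 0, "az": 0}, {"x": -0.0285, "y": 0, "z": 0.0104, "ax": 0, "ay": 0, "az": 0}, {"x": -0.0285, "y": 0, "z": 0.0104, "ax": 0, "ay": 0.6, "az": 0}, {"x": 0, "y": 0.035, "z": 0, "ax": 0, "ay": 0, "az": 0}, {"x": 0, "y": 0.035, "z": 0, "ax": 0, "ay": 0, "az": 0}, {"x": 0, "y": 0.035, "z": 0, "ax": 0, "ay": 0, "az": 0}, {"x": 0, "y": 0.035, "z": 0, "ax": 0, "ay": 0, "az": 0}, {"x": 0, "y": 0.035, "z": 0, "ax": 0, "ay": 0, "az": 0}, {"x": 0, "y": 0.025, "z": 0, "ax": 0, "ay": 0, "az": 0}, {"x": 0, "y": 0, "z": 0, "ax": 0, "ay": 0, "az": 0}, {"x": 0, "y": 0.018, "z": 0, "ax": 0, "ay": 0, "az": 0}, {"x": 0, "y": 0.012, "z": 0, "ax": 0, "ay": 0, "az": 0}, {"x": 0, "y": 0, "z": 0, "ax": 0, "ay": 0, "az": 0}, {"x": 0, "y": 0, "z": 0, "ax": 0, "ay": 0, "az": 0}])

```text
clock: 15.7
ee_pos: [0.4152, -0.2164, 0.0208]
orientation: [-1.569, -0.002, -0.018]
contact_force: [0.0, -0.1, -0.0]
finger_gap: 0.586
```

>>> step_arm(moves=[{"x": 0, "y": 0, "z": 0, "ax": 0, "ay": 0, "az": 0}, {"x": 0, "y": 0, "z": 0, "ax": 0, "ay": 0, "az": 0}, {"x": 0, "y": 0, "z": 0, "ax": 0, "ay": 0, "az": 0}, {"x": 0, "y": 0, "z": 0, "ax": 0, "ay": 0, "az": 0}, {"x": 0, "y": 0, "z": 0, "ax": 0, "ay": 0, "az": 0}], claw=0.02, force=25)

```text
clock: 16.12
ee_pos: [0.4157, -0.2166, 0.0214]
orientation: [-1.57, -0.004, -0.018]
contact_force: [-0.3, 2.2, 7.7]
finger_gap: 0.341
```

>>> step_arm(moves=[{"x": 0, "y": -0.01, "z": 0, "ax": 0, "ay": 0, "az": 0}, {"x": 0, "y": -0.02, "z": 0, "ax": 0, "ay": 0, "az": 0}, {"x": 0, "y": -0.03, "z": 0, "ax": 0, "ay": 0, "az": 0}, {"x": 0, "y": -0.03, "z": 0, "ax": 0, "ay": 0, "az": 0}, {"x": 0, "y": -0.02, "z": 0, "ax": 0, "ay": 3.6, "az": 0}, {"x": 0, "y": 0, "z": 0, "ax": 0, "ay": 3.7, "az": 0}, {"x": 0, "y": 0, "z": 0, "ax": 0, "ay": 0, "az": 0}])

```text
clock: 16.7
ee_pos: [0.4153, -0.2167, 0.1321]
orientation: [-1.569, -0.006, -0.149]
contact_force: [1.1, 0.3, -1.6]
finger_gap: 0.343
```

Run:
```python
from h import *
s=st();print(s['ee_pos'],s['contact_force'],s['finger_gap'])
go(.5580,.1264,s['ee_pos'][2],-8.4)
```

```text
[ 0.41526533 -0.21672462  0.13211866] [ 1.11389716  0.29901464 -1.5676119 ] 0.3428019099664019
shift mm [ 90.2   1.3 360.5] turn [-0.12 -0.15  0.34] rows>= 9.0
```

>>> step_arm(moves=[{"x": 0.0075, "y": 0, "z": 0.03, "ax": 0, "ay": 0, "az": 0.3}, {"x": 0.0075, "y": 0, "z": 0.03, "ax": 0, "ay": 0, "az": 0}, {"x": 0.0075, "y": 0, "z": 0.03, "ax": 0, "ay": 0, "az": 0}, {"x": 0.0075, "y": 0, "z": 0.03, "ax": 0, "ay": 0, "az": 0}, {"x": 0.0075, "y": 0, "z": 0.03, "ax": 0, "ay": 0, "az": 0}, {"x": 0.0075, "y": 0, "z": 0.03, "ax": 0, "ay": 0, "az": 0}, {"x": 0.0075, "y": 0, "z": 0.03, "ax": 0, "ay": 0, "az": 0}, {"x": 0.0075, "y": 0, "z": 0.03, "ax": 0, "ay": 0, "az": 0}, {"x": 0.0075, "y": 0, "z": 0.03, "ax": 0, "ay": 0, "az": 0}, {"x": 0.0075, "y": 0, "z": 0.03, "ax": 0, "ay": 0, "az": 0}, {"x": 0.0075, "y": 0, "z": 0.03, "ax": 0, "ay": 0, "az": 0}, {"x": 0.0075, "y": 0, "z": 0.03, "ax": 0, "ay": 0, "az": 0}, {"x": 0, "y": 0.03, "z": 0, "ax": 0, "ay": 0, "az": 0}, {"x": 0, "y": 0, "z": 0, "ax": 0, "ay": 0, "az": 0}, {"x": 0, "y": 0, "z": 0, "ax": 0, "ay": 0, "az": 0}, {"x": 0, "y": 0, "z": 0, "ax": 0, "ay": 0, "az": 0}])

```text
clock: 18.03
ee_pos: [0.5554, 0.126, 0.1004]
orientation: [-1.57, 0.005, -0.145]
contact_force: [-0.3, -0.7, -0.1]
finger_gap: 0.345
```

Run:
```python
from h import *
go(.5580,.1264,.0325,-8.4)
im,K,E=snap('wrist','w8')
```

```text
shift mm [ 2.8 67.9  0.8] turn [-0.05  0.09 -0.27] rows>= 2.0
```

View pics/w8.png

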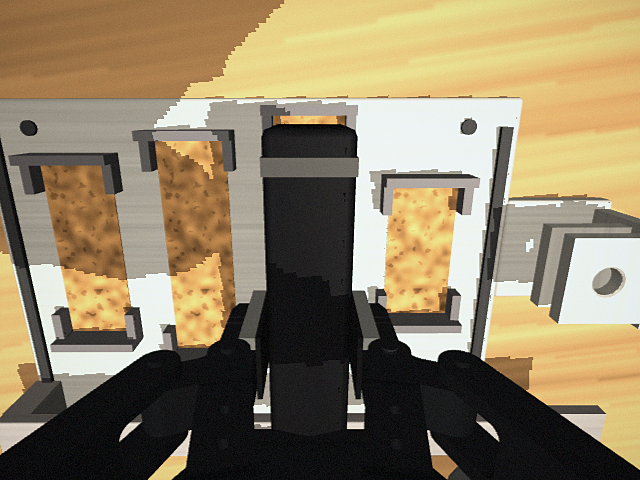

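The 142 tube hangs aligned over its bay (near end at (309,127)). I'll check its offset along x in the grip.

Run:
```python
from h import *
im,K,E=load('w8');ex=np.array([.9893,-.1461]);ey=-ex[::-1]*[1,-1]
for z in(.100,.105): 
  p=ray(K,E,309,126.5,z);d=p[:2]-st()['ee_pos'][:2];print('near end rel TCP',(d@ex).round(4))
l=ray(K,E,264,170,.105);r=ray(K,E,355,170,.105);print('tube lateral rel TCP',((l+r)[:2]/2-st()['ee_pos'][:2])@np.array([.1461,.9893]),np.linalg.norm(l-r))
```

```text
near end rel TCP -0.0721
near end rel TCP -0.0723
tube lateral rel TCP 0.0003170706254740503 0.02864786861148445
```

>>> step_arm(moves=[{"x": 0.0028, "y": 0.01, "z": 0.0008, "ax": 0, "ay": 0, "az": -0.3}, {"x": 0, "y": 0.02, "z": 0, "ax": 0, "ay": 0, "az": 0}, {"x": 0, "y": 0.02, "z": 0, "ax": 0, "ay": 0, "az": 0}, {"x": 0, "y": 0.01, "z": 0, "ax": 0, "ay": 0, "az": 0}, {"x": 0, "y": 0.005, "z": 0, "ax": 0, "ay": 0, "az": 0}, {"x": 0, "y": 0.003, "z": 0, "ax": 0, "ay": 0, "az": 0}, {"x": 0, "y": 0, "z": 0, "ax": 0, "ay": 0, "az": 0}, {"x": 0, "y": 0, "z": 0, "ax": 0, "ay": 0, "az": 0}])

```text
clock: 18.75
ee_pos: [0.5592, 0.1271, 0.0331]
orientation: [-1.568, -0.002, -0.146]
contact_force: [-0.8, -0.3, -1.0]
finger_gap: 0.347
```

>>> step_arm(moves=[{"x": 0, "y": 0.0015, "z": 0, "ax": 0, "ay": 0, "az": 0}, {"x": 0, "y": 0, "z": 0, "ax": 0, "ay": 0, "az": 0}, {"x": 0, "y": 0, "z": 0, "ax": 0, "ay": 0, "az": 0}])

```text
clock: 19.0
ee_pos: [0.5592, 0.1273, 0.0314]
orientation: [-1.568, -0.003, -0.146]
contact_force: [0.0, 0.8, 2.6]
finger_gap: 0.343
```

>>> step_arm(moves=[{"x": 0, "y": 0, "z": 0, "ax": 0, "ay": 0, "az": 0}, {"x": 0, "y": 0, "z": 0, "ax": 0, "ay": 0, "az": 0}, {"x": 0, "y": 0, "z": 0, "ax": 0, "ay": 0, "az": 0}, {"x": 0, "y": 0, "z": 0, "ax": 0, "ay": 0, "az": 0}, {"x": 0, "y": -0.02, "z": 0, "ax": 0, "ay": 0, "az": 0}, {"x": 0, "y": -0.03, "z": 0, "ax": 0, "ay": 0, "az": 0}, {"x": 0, "y": -0.03, "z": 0, "ax": 0, "ay": 0, "az": 0}, {"x": 0, "y": -0.04, "z": 0, "ax": 0, "ay": 0, "az": 0}, {"x": 0, "y": -0.04, "z": 0, "ax": 0, "ay": 0, "az": 0}], claw=0.045)

```text
clock: 19.75
ee_pos: [0.5576, 0.1263, 0.1918]
orientation: [-1.57, 0.0, -0.146]
contact_force: [0.7, 0.8, -0.1]
finger_gap: 0.522
```

>>> step_arm(moves=[{"x": 0.009, "y": 0, "z": -0.0332, "ax": 0, "ay": 0, "az": 0}, {"x": 0.009, "y": 0, "z": -0.0332, "ax": 0, "ay": 0, "az": 0}, {"x": 0.009, "y": 0, "z": -0.0332, "ax": 0, "ay": 0, "az": 0}, {"x": 0.009, "y": 0, "z": -0.0332, "ax": 0, "ay": 0, "az": 0}, {"x": 0.009, "y": 0, "z": -0.0332, "ax": 0, "ay": 0, "az": 0}, {"x": 0.009, "y": 0, "z": -0.0332, "ax": 0, "ay": 0, "az": 0}, {"x": 0.009, "y": 0, "z": -0.0332, "ax": 0, "ay": 0, "az": 0}, {"x": 0.009, "y": 0, "z": -0.0332, "ax": 0, "ay": 0, "az": 0}, {"x": 0.009, "y": 0, "z": -0.0332, "ax": 0, "ay": 0, "az": 0}, {"x": 0.009, "y": 0, "z": -0.0332, "ax": 0, "ay": 0, "az": 0}, {"x": 0, "y": 0, "z": 0, "ax": 0, "ay": -2.6, "az": 0}, {"x": 0, "y": 0, "z": 0, "ax": 0, "ay": 0, "az": 0}, {"x": 0, "y": 0, "z": 0, "ax": 0, "ay": 0, "az": 0}], claw=0.055)

```text
clock: 20.83
ee_pos: [0.5987, -0.2151, 0.1898]
orientation: [-1.569, -0.001, -0.103]
contact_force: [0.8, -0.0, -0.2]
finger_gap: 0.648
```

```bash
python3 t.py w9; python3 -c "
from h import *
snap('top','top1')"
```

```text
20.8333 [ 0.5987 -0.2151  0.1898] [-1.569e+00 -1.000e-03 -1.030e-01]
[ 497    0  143  260 3160] [531. 150.] [array([573. , -44.7]), array([187.5,  99.7]), np.float64(24.2)]
[569  11  71  41 843] [604.  30.] [array([492.1,  -2.3]), array([48.6, 22.7]), np.float64(81.6)]
[ 123  174   63   94 4046] [155. 217.] [array([ 590.8, -331.7]), array([39.8, 71.8]), np.float64(89.2)]
[ 237  207   43   78 2803] [259. 247.] [array([ 618.9, -255.9]), array([31.6, 63.5]), np.float64(84.1)]
```

View pics/w9.png

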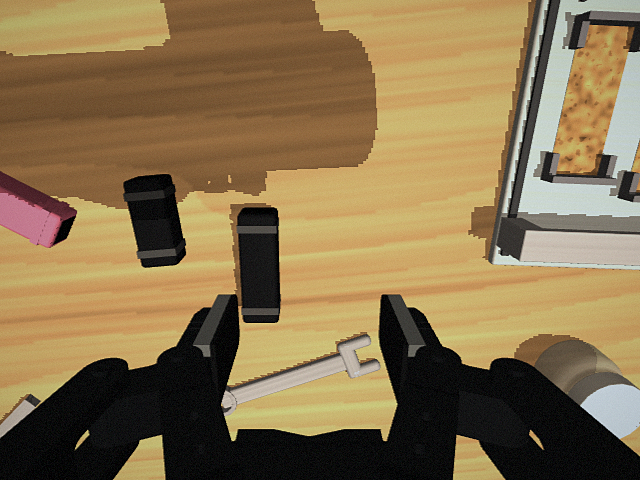

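The 94 tube has been knocked aside to (260,265); the 70 is still at (155,217). I'll recompute the 94 from its ends.

Run:
```python
from h import *
im,K,E=load('w9')
a=ray(K,E,258.5,208,.026);b=ray(K,E,261.5,321.5,.026);print(a.round(4),b.round(4),np.linalg.norm(a-b).round(4),'c',((a+b)/2).round(4),np.degrees(np.arctan2(*(b-a)[1::-1])))
for v in (235,260,285):
    r=np.where(im[v,225:300].max(1)<70)[0]+225;print(v,r[0],r[-1],ray(K,E,(r[0]+r[-1])/2,v,.026).round(4))
go(.634,-.2575,.02,-5.9)
```

```text
[ 0.5882 -0.2515  0.026 ] [ 0.6842 -0.2626  0.026 ] 0.0966 c [ 0.6362 -0.257   0.026 ] -6.559857674271331
235 238 277 [ 0.6093 -0.2553  0.026 ]
260 240 278 [ 0.6299 -0.257   0.026 ]
285 241 279 [ 0.6513 -0.2592  0.026 ]
shift mm [ 39.  170.2 -40. ] turn [-0.1   0.11  0.07] rows>= 5.0
```

>>> step_arm(moves=[{"x": 0.02, "y": 0, "z": -0.02, "ax": 0, "ay": 0, "az": 0}, {"x": 0.02, "y": 0, "z": -0.02, "ax": 0, "ay": 0.1, "az": 0}, {"x": 0, "y": 0.035, "z": 0, "ax": 0, "ay": 0, "az": 0}, {"x": 0, "y": 0.035, "z": 0, "ax": 0, "ay": 0, "az": 0}, {"x": 0, "y": 0.035, "z": 0, "ax": 0, "ay": 0, "az": 0}, {"x": 0, "y": 0.035, "z": 0, "ax": 0, "ay": 0, "az": 0}, {"x": 0, "y": 0, "z": 0, "ax": 0, "ay": 0, "az": 0}, {"x": 0, "y": 0.018, "z": 0, "ax": 0, "ay": 0, "az": 0}, {"x": 0, "y": 0.012, "z": 0, "ax": 0, "ay": 0, "az": 0}, {"x": 0, "y": 0, "z": 0, "ax": 0, "ay": 0, "az": 0}, {"x": 0, "y": 0, "z": 0, "ax": 0, "ay": 0, "az": 0}], claw=0.05)

```text
clock: 21.85
ee_pos: [0.6355, -0.258, 0.0211]
orientation: [-1.569, -0.001, -0.102]
contact_force: [-0.1, 0.6, 0.7]
finger_gap: 0.583
```

>>> step_arm(moves=[{"x": 0, "y": 0, "z": 0, "ax": 0, "ay": 0, "az": 0}, {"x": 0, "y": 0, "z": 0, "ax": 0, "ay": 0, "az": 0}, {"x": 0, "y": 0, "z": 0, "ax": 0, "ay": 0, "az": 0}, {"x": 0, "y": 0, "z": 0, "ax": 0, "ay": 0, "az": 0}, {"x": 0, "y": 0, "z": 0, "ax": 0, "ay": 0, "az": 0}], claw=0.02, force=25)

```text
clock: 22.27
ee_pos: [0.6362, -0.2585, 0.0221]
orientation: [-1.569, -0.004, -0.102]
contact_force: [-0.2, 1.6, 6.6]
finger_gap: 0.344
```

>>> step_arm(moves=[{"x": 0, "y": -0.01, "z": 0, "ax": 0, "ay": 0, "az": 0}, {"x": 0, "y": -0.02, "z": 0, "ax": 0, "ay": 0, "az": 0}, {"x": 0, "y": -0.03, "z": 0, "ax": 0, "ay": 0, "az": 0}, {"x": 0, "y": -0.03, "z": 0, "ax": 0, "ay": 0, "az": 0}, {"x": 0, "y": -0.02, "z": 0, "ax": 0, "ay": 2.5, "az": 0}, {"x": 0, "y": 0, "z": 0, "ax": 0, "ay": 0, "az": 0}])

```text
clock: 22.77
ee_pos: [0.6375, -0.2595, 0.1369]
orientation: [-1.57, -0.01, -0.148]
contact_force: [0.3, 0.8, -0.6]
finger_gap: 0.35
```

Run:
```python
from h import *
s=st();print(s['ee_pos'],s['contact_force'],s['finger_gap'])
go(.5393,-.0012,s['ee_pos'][2],-8.4)
```

```text
[ 0.63754241 -0.25947676  0.13689171] [ 0.28391834  0.80196421 -0.56479784] 0.3502508900850938
shift mm [-135.2   -1.2  241. ] turn [-0.04 -0.07  0.57] rows>= 7.0
```

>>> step_arm(moves=[{"x": -0.015, "y": 0, "z": 0.0268, "ax": 0, "ay": 0, "az": 0.5}, {"x": -0.015, "y": 0, "z": 0.0268, "ax": 0, "ay": 0, "az": 0}, {"x": -0.015, "y": 0, "z": 0.0268, "ax": 0, "ay": 0, "az": 0}, {"x": -0.015, "y": 0, "z": 0.0268, "ax": 0, "ay": 0, "az": 0}, {"x": -0.015, "y": 0, "z": 0.0268, "ax": 0, "ay": 0, "az": 0}, {"x": -0.015, "y": 0, "z": 0.0268, "ax": 0, "ay": 0, "az": 0}, {"x": -0.015, "y": 0, "z": 0.0268, "ax": 0, "ay": 0, "az": 0}, {"x": -0.015, "y": 0, "z": 0.0268, "ax": 0, "ay": 0, "az": 0}, {"x": -0.015, "y": 0, "z": 0.0268, "ax": 0, "ay": 0, "az": 0}, {"x": 0, "y": 0.03, "z": 0, "ax": 0, "ay": 0, "az": 0}, {"x": 0, "y": 0.02, "z": 0, "ax": 0, "ay": 0, "az": 0}, {"x": 0, "y": 0, "z": 0, "ax": 0, "ay": 0, "az": 0}, {"x": 0, "y": 0, "z": 0, "ax": 0, "ay": 0, "az": 0}, {"x": 0, "y": 0, "z": 0, "ax": 0, "ay": 0, "az": 0}])

```text
clock: 23.93
ee_pos: [0.5368, -0.0003, 0.0826]
orientation: [-1.569, 0.007, -0.146]
contact_force: [-0.2, -0.2, -0.2]
finger_gap: 0.344
```

Run:
```python
from h import *
im,K,E=snap('wrist','w10');ex=np.array([.9893,-.1461])
s=st();go(.5393,-.0012,.033,-8.4)
zt=s['ee_pos'][2]-.0221+.026; c=proj(K,E,np.append(s['ee_pos'][:2]-.047*ex,zt)); print('expected near end',c)
col=im[:,309].max(1); print([ (v,int(col[v])) for v in range(int(c[1])-20,int(c[1])+16,2)])
row=im[int(c[1])+20,230:390].max(1); r=np.where(row<60)[0]+230;print(r[0],r[-1])
```

```text
shift mm [ 2.6 49.8 -0.7] turn [-0.13  0.01 -0.33] rows>= 2.0
expected near end [308.03204503 206.57055615]
[(186, 235), (188, 234), (190, 234), (192, 234), (194, 234), (196, 234), (198, 234), (200, 255), (202, 2), (204, 2), (206, 0), (208, 0), (210, 0), (212, 0), (214, 17), (216, 13), (218, 30), (220, 24)]
230 353
```

>>> step_arm(moves=[{"x": 0.0035, "y": 0.01, "z": -0.0007, "ax": 0, "ay": 0, "az": -0.3}, {"x": 0, "y": 0.015, "z": 0, "ax": 0, "ay": 0, "az": 0}, {"x": 0, "y": 0.015, "z": 0, "ax": 0, "ay": 0, "az": 0}, {"x": 0, "y": 0.007, "z": 0, "ax": 0, "ay": 0, "az": 0}, {"x": 0, "y": 0.003, "z": 0, "ax": 0, "ay": 0, "az": 0}, {"x": 0, "y": 0.001, "z": 0, "ax": 0, "ay": 0, "az": 0}, {"x": 0, "y": 0, "z": 0, "ax": 0, "ay": 0, "az": 0}, {"x": 0, "y": 0, "z": 0, "ax": 0, "ay": 0, "az": 0}])

```text
clock: 24.65
ee_pos: [0.5411, -0.0016, 0.0345]
orientation: [-1.568, -0.002, -0.145]
contact_force: [-9.3, -0.7, 27.7]
finger_gap: 0.345
```

Resistance of 28 N comes a little early, so I'll stop and look.

>>> step_arm(moves=[{"x": 0, "y": -0.003, "z": 0, "ax": 0, "ay": 0, "az": 0}, {"x": 0, "y": 0, "z": 0, "ax": 0, "ay": 0, "az": 0}])

```text
clock: 24.82
ee_pos: [0.5407, -0.0013, 0.0355]
orientation: [-1.568, -0.001, -0.146]
contact_force: [-0.2, -0.9, -1.1]
finger_gap: 0.346
```

Run:
```python
from h import *
im,K,E=snap('wrist','w11');s=st();print(s['ee_pos'],s['contact_force'],s['torque'])
im2,_,_=snap('scene','s2')
a=im[60:400,120:480]; b=cv2.resize(im2[180:300,230:380],(440,352))[:340]
cv2.imwrite('pics/v11.png',np.hstack([a,b])[:,:,::-1])
```

```text
[ 0.54038567 -0.00126626  0.03481176] [ 0.91721137 -0.11419651  2.11448659] [ 0.03315357 -0.27875777  0.00227021]
```

View pics/v11.png

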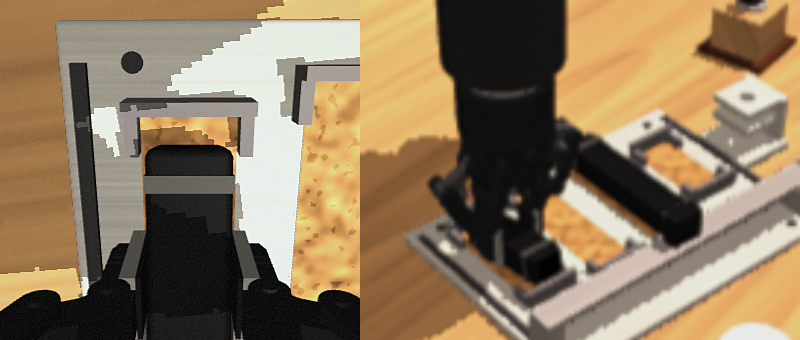

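The tube sits over the 94 bay with a gap at its near end, (309,206) in full-frame pixels. That suggests it is a bit too far forward, so I'll quantify it.

Run:
```python
from h import *
im,K,E=load('w11');ex=np.array([.9893,-.1461]);ey=np.array([.1461,.9893])
for v in(203,206,209):
  for z in(.036,.039): print(v,z,(ray(K,E,309,v,z)[:2]@ex).round(4))
col=im[:,309].max(1);print([(v,int(col[v])) for v in range(160,240,3)])
for v in (225,240):
  r=np.where(im[v,240:380].max(1)<70)[0]+240;print(r[0],r[-1],[(ray(K,E,q,v,.037)[:2]@ey).round(4) for q in(r[0],r[-1])])
print('tcp',st()['ee_pos'][:2]@ex,st()['ee_pos'][:2]@ey, 'stop inner edge', (ray(K,E,309,177,.01)[:2]@ex).round(4),(ray(K,E,309,177,.026)[:2]@ex).round(4))
```

```text
203 0.036 0.4879
203 0.039 0.4872
206 0.036 0.4889
206 0.039 0.4882
209 0.036 0.4899
209 0.039 0.4892
[(160, 51), (163, 164), (166, 153), (169, 162), (172, 161), (175, 158), (178, 217), (181, 225), (184, 232), (187, 231), (190, 243), (193, 157), (196, 149), (199, 147), (202, 157), (205, 2), (208, 12), (211, 15), (214, 28), (217, 36), (220, 34), (223, 37), (226, 39), (229, 40), (232, 36), (235, 22), (238, 107)]
265 352 [np.float64(0.0634), np.float64(0.0926)]Traceback (most recent call last):
  File "<stdin>", line 7, in <module>
IndexError: index 0 is out of bounds for axis 0 with size 0
```

>>> step_arm(moves=[{"x": -0.0015, "y": 0.001, "z": 0, "ax": 0, "ay": 0, "az": 0}, {"x": 0, "y": 0, "z": 0, "ax": 0, "ay": 0, "az": 0}, {"x": 0, "y": 0, "z": 0, "ax": 0, "ay": 0, "az": 0}])

```text
clock: 25.17
ee_pos: [0.5404, -0.0011, 0.0346]
orientation: [-1.568, -0.002, -0.145]
contact_force: [-0.2, -3.7, 16.3]
finger_gap: 0.343
```

>>> step_arm(moves=[{"x": 0, "y": 0, "z": 0, "ax": 0, "ay": 0, "az": 0}, {"x": 0, "y": 0, "z": 0, "ax": 0, "ay": 0, "az": 0}, {"x": 0, "y": 0, "z": 0, "ax": 0, "ay": 0, "az": 0}, {"x": 0, "y": 0, "z": 0, "ax": 0, "ay": 0, "az": 0}, {"x": 0, "y": -0.02, "z": 0, "ax": 0, "ay": 0, "az": 0}, {"x": 0, "y": -0.03, "z": 0, "ax": 0, "ay": 0, "az": 0}, {"x": 0, "y": -0.03, "z": 0, "ax": 0, "ay": 0, "az": 0}, {"x": 0, "y": -0.04, "z": 0, "ax": 0, "ay": 0, "az": 0}, {"x": 0, "y": -0.04, "z": 0, "ax": 0, "ay": 0, "az": 0}, {"x": 0, "y": 0, "z": 0, "ax": 0, "ay": 0, "az": 0}, {"x": 0, "y": 0, "z": 0, "ax": 0, "ay": 0, "az": 0}], claw=0.045)

```text
clock: 26.08
ee_pos: [0.5394, -0.0009, 0.195]
orientation: [-1.567, -0.002, -0.146]
contact_force: [0.4, -0.3, -0.4]
finger_gap: 0.527
```

```bash
cat > bay.py <<'E'
from h import *
import sys
im,K,E=snap('wrist',sys.argv[1]);s=st();print(s['clock'],s['ee_pos'],s['contact_force'])
ex=np.array([.9893,-.1461]);ey=np.array([.1461,.9893])
hsv=cv2.cvtColor(np.ascontiguousarray(im),cv2.COLOR_RGB2HSV)
def pix(a,b,z): return proj(K,E,np.append(a*ex+b*ey,z)).round(0).astype(int)
for n,L,b in((94,94,.0776),(118,118,.142),(142,142,.2065),(70,70,.271)):
    # darkness profile along top centre line at z=.036
    prof=[];A=np.arange(-.09,.0901,.002)
    for a in A:
        u,v=pix(.533+a,b,.036); prof.append('#' if 0<=u<640 and 0<=v<480 and im[v,u].max()<75 else ('.' if 0<=u<640 and 0<=v<480 else ' '))
    lat=[]
    for d in np.arange(-.025,.0251,.002):
        u,v=pix(.533-.02,b+d,.036); lat.append('#' if 0<=u<640 and 0<=v<480 and im[v,u].max()<75 else '.')
    print(n,''.join(prof),'|',''.join(lat))
E
python3 bay.py w12; python3 -c "
from h import *
go(.5915,-.3335,.19,-1.2)"
```

```text
26.1333 [ 0.53818988 -0.00116457  0.1930073 ] [-0.01985512  0.12951512 -0.92036485]
94 ................#.......####...###################################..#####.................. | ......###############.....
118 ........................................................................###...############# | ..........................
142 ..........#####...########################################################...####.......... | ..###################.....
70 .........##..........#...................................##.###............................ | .......................#.#
shift mm [ 101.2    2.  -321. ] turn [-0.17 -7.18 -0.05] rows>= 9.0
```

>>> step_arm(moves=[{"x": 0.0101, "y": 0, "z": -0.0321, "ax": 0, "ay": 0, "az": 0}, {"x": 0.0101, "y": 0, "z": -0.0321, "ax": 0, "ay": 0, "az": 0}, {"x": 0.0101, "y": 0, "z": -0.0321, "ax": 0, "ay": 0, "az": 0}, {"x": 0.0101, "y": 0, "z": -0.0321, "ax": 0, "ay": 0, "az": 0}, {"x": 0.0101, "y": 0, "z": -0.0321, "ax": 0, "ay": 0, "az": 0}, {"x": 0.0101, "y": 0, "z": -0.0321, "ax": 0, "ay": 0, "az": 0}, {"x": 0.0101, "y": 0, "z": -0.0321, "ax": 0, "ay": 0, "az": 0}, {"x": 0.0101, "y": 0, "z": -0.0321, "ax": 0, "ay": 0, "az": 0}, {"x": 0.0101, "y": 0, "z": -0.0321, "ax": 0, "ay": 0, "az": 0}, {"x": 0.0101, "y": 0, "z": -0.0321, "ax": 0, "ay": 0, "az": 0}, {"x": 0, "y": 0, "z": 0, "ax": 0, "ay": -3.6, "az": 0}, {"x": 0, "y": 0, "z": 0, "ax": 0, "ay": -3.6, "az": 0}, {"x": 0, "y": 0, "z": 0, "ax": 0, "ay": 0, "az": 0}, {"x": 0, "y": 0, "z": 0, "ax": 0, "ay": 0, "az": 0}], claw=0.05)

```text
clock: 27.3
ee_pos: [0.5906, -0.3335, 0.1896]
orientation: [-1.568, 0.005, -0.023]
contact_force: [0.1, -0.3, -0.6]
finger_gap: 0.588
```

```bash
sed -i 's/m\[285:,160:460\]=0/m[285:,:250]=0;m[285:,365:]=0/' t.py; python3 t.py w13; python3 -c "
from h import *
im,K,E=load('w13');m=im.max(2)
print(proj(K,E,[.5915,-.3335,.026]))
# scene view of 94 tube end
im,K,E=snap('scene','s3')
ex=np.array([.9893,-.1461]);ey=np.array([.1461,.9893])
for a in(.533+.047,.533+.05):
  for z in(.01,.036): print(a,z,[proj(K,E,np.append(a*ex+b*ey,z)).round(1).tolist() for b in(.0626,.0926)])
c=im[225:290,235:345];np.save('pics/s3c.npy',c)
print('\n'.join(''.join('#' if x<45 else ('+' if x<90 else '.') for x in r) for r in c[::1].max(2)))
"
```

```text
27.3 [ 0.5906 -0.3335  0.1896] [-1.568  0.005 -0.023]
[ 284  171   41   76 2924] [304. 208.] [array([ 584.1, -335.9]), array([30. , 58.3]), np.float64(88.7)]
[307.49084343 218.8955948 ]
0.5800000000000001 0.01 [[287.4, 281.7], [297.4, 276.1]]
0.5800000000000001 0.036 [[287.1, 273.4], [297.4, 267.9]]
0.5830000000000001 0.01 [[288.2, 282.3], [298.2, 276.8]]
0.5830000000000001 0.036 [[287.9, 274.0], [298.2, 268.5]]
.................................................................................................+++.....++...
........................................................................+++....................++++++......++.
......................................................................+##++++................+++++++++......++
....................................................................+##+++++#+.............+++++++...+++......
..................................................................+#++++++#####..........++++++.......++......
.................................................................+##++++########+......+++++++................
..................
[... 5830 characters left out ...]
..................................
.........................................++.........++........................................................
..........................................+++.................................................................
...........................................+++................................................................
............................................+++...............................................................
..............................................++..............................................................
..............................................+++.....+.......................................................
```

```bash
python3 -c "
from h import *
im,K,E=load('s3')
ex=np.array([.9893,-.1461]);ey=np.array([.1461,.9893])
P=lambda a,b,z:proj(K,E,np.append(a*ex+b*ey,z)).round(1).tolist()
print('142 far: L top',P(.604,.1915,.036),'R top',P(.604,.2215,.036),'near R top',P(.462,.2215,.036),'near L top',P(.462,.1915,.036))
print('94 near L top',P(.486,.0626,.036),'near R',P(.486,.0926,.036),'if propped far R top',P(.578,.0926,.052),'L',P(.578,.0626,.052))
print('floor94 far stop outer bottom L',P(.589,.0586,.01),P(.589,.0966,.01))
c=im[215:290,250:385].max(2)
cv2.imwrite('pics/v15.png',np.hstack([cv2.resize(im[215:290,250:370],(640,400),interpolation=cv2.INTER_CUBIC)])[:,:,::-1])
"
```

```text
142 far: L top [335.7, 255.8] R top [344.8, 250.8] near R top [307.7, 224.3] near L top [298.8, 228.6]
94 near L top [263.4, 253.1] near R [273.4, 248.2] if propped far R top [296.8, 262.2] L [286.5, 267.7]
floor94 far stop outer bottom L [288.4, 284.5] [301.2, 277.4]
```

View pics/v15.png

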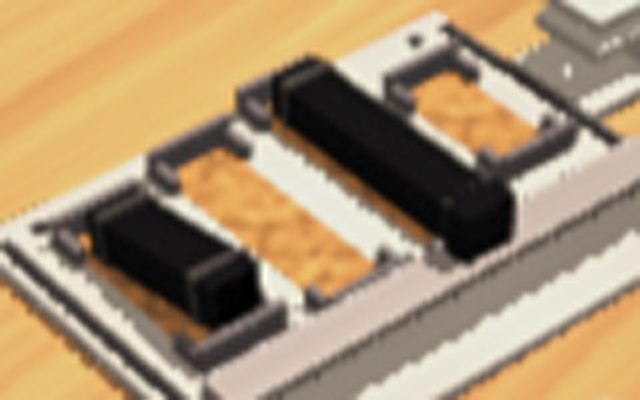

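The scene crop raises a doubt about whether the far ends of 142 (480,210) and 94 (230,280) sit high. I'll check the scene calibration against known bay corners before judging.

```bash
python3 -c "
from h import *
im,K,E=load('s3')
ex=np.array([.9893,-.1461]);ey=np.array([.1461,.9893])
P=lambda a,b,z:((proj(K,E,np.append(a*ex+b*ey,z))-[250,215])*5.333).round(0).tolist()
print('70 floor nearL',P(.493,.252,.01),'nearR',P(.493,.290,.01),'farR',P(.573,.29,.01),'farL',P(.573,.252,.01))
print('118 floor nearL',P(.469,.123,.01),'nearR',P(.469,.161,.01),'farR',P(.597,.161,.01),'farL',P(.597,.123,.01))
print('keeper top near edge at b=.16,.29 ',P(.621,.16,.048),P(.621,.29,.048),'clevis top near-left corner?',P(.532,.348,.056))
print('142 far face R bottom',P(.604,.2215,.01),'L bottom',P(.604,.1915,.01))
im,K,E=load('w12')
Q=lambda a,b,z:proj(K,E,np.append(a*ex+b*ey,z)).round(0).tolist()
print('w12 94 near',Q(.486,.0776,.036),'far flat',Q(.58,.0776,.036),'142 near',Q(.462,.2065,.036),'far',Q(.604,.2065,.036))
for b in (.0776,.2065):
  print([(round(a,3),int(im[tuple(np.round(proj(K,E,np.append(a*ex+b*ey,.036))).astype(int)[::-1])].max())) for a in np.arange(.555,.625,.003)])
"
```

```text
70 floor nearL [394.0, 98.0] nearR [450.0, 69.0] farR [561.0, 145.0] farL [504.0, 176.0]
118 floor nearL [158.0, 177.0] nearR [220.0, 146.0] farR [394.0, 281.0] farL [330.0, 317.0]
keeper top near edge at b=.16,.29  [431.0, 245.0] [639.0, 130.0] clevis top near-left corner? [593.0, -12.0]
142 far face R bottom [502.0, 234.0] L bottom [454.0, 261.0]
w12 94 near [307.0, 153.0] far flat [307.0, 275.0] 142 near [491.0, 118.0] far [467.0, 302.0]
[(np.float64(0.555), 32), (np.float64(0.558), 34), (np.float64(0.561), 29), (np.float64(0.564), 36), (np.float64(0.567), 29), (np.float64(0.57), 30), (np.float64(0.573), 49), (np.float64(0.576), 98), (np.float64(0.579), 47), (np.float64(0.582), 28), (np.float64(0.585), 32), (np.float64(0.588), 0), (np.float64(0.591), 227), (np.float64(0.594), 226), (np.float64(0.597), 221), (np.float64(0.6), 225), (np.float64(0.603), 226), (np.float64(0.606), 142), (np.float64(0.609), 143), (np.float64(0.612), 148), (np.float64(0.615), 147), (np.float64(0.618), 140), (np.float64(0.621), 145), (np.float64(0.624), 96)]
[(np.float64(0.555), 33), (np.float64(0.558), 32), (np.float64(0.561), 32), (np.float64(0.564), 33), (np.float64(0.567), 27), (np.float64(0.57), 27), (np.float64(0.573), 29), (np.float64(0.576), 29), (np.float64(0.579), 28), (np.float64(0.582), 26), (np.float64(0.585), 29), (np.float64(0.588), 27), (np.float64(0.591), 95), (np.float64(0.594), 87), (np.float64(0.597), 29), (np.float64(0.6), 32), (np.float64(0.603), 11), (np.float64(0.606), 138), (np.float64(0.609), 145), (np.float64(0.612), 139), (np.float64(0.615), 144), (np.float64(0.618), 144), (np.float64(0.621), 146), (np.float64(0.624), 58)]
```

The bay check on 142 reads flat: its far top edge is at rack x 0.604 as expected. On 94 the bands appear 75 mm apart instead of 69.5, so its far end sits up on the end stop. I'll fetch the 70 first, since I'm above it, then mend the 94.

```bash
python3 -c "
from h import *
go(.5905,-.3355,.02,-1.3)"
```

```text
shift mm [ 1.000e-01  1.707e+02 -2.800e+00] turn [-0.14  0.05 -0.2 ] rows>= 5.0
```

>>> step_arm(moves=[{"x": 0, "y": 0.03, "z": -0.0028, "ax": 0, "ay": 0, "az": -0.2}, {"x": 0, "y": 0.035, "z": 0, "ax": 0, "ay": 0, "az": 0}, {"x": 0, "y": 0.035, "z": 0, "ax": 0, "ay": 0, "az": 0}, {"x": 0, "y": 0.035, "z": 0, "ax": 0, "ay": 0, "az": 0}, {"x": 0, "y": 0, "z": 0, "ax": 0, "ay": 0, "az": 0}, {"x": 0, "y": 0.02, "z": 0, "ax": 0, "ay": 0, "az": 0}, {"x": 0, "y": 0.0155, "z": 0, "ax": 0, "ay": 0, "az": 0}, {"x": 0, "y": 0, "z": 0, "ax": 0, "ay": 0, "az": 0}, {"x": 0, "y": 0, "z": 0, "ax": 0, "ay": 0, "az": 0}])

```text
clock: 28.15
ee_pos: [0.5918, -0.336, 0.0222]
orientation: [-1.569, -0.001, -0.02]
contact_force: [0.5, -0.1, -0.7]
finger_gap: 0.584
```

>>> step_arm(moves=[{"x": 0, "y": 0, "z": 0, "ax": 0, "ay": 0, "az": 0}, {"x": 0, "y": 0, "z": 0, "ax": 0, "ay": 0, "az": 0}, {"x": 0, "y": 0, "z": 0, "ax": 0, "ay": 0, "az": 0}, {"x": 0, "y": 0, "z": 0, "ax": 0, "ay": 0, "az": 0}, {"x": 0, "y": 0, "z": 0, "ax": 0, "ay": 0, "az": 0}], claw=0.02, force=25)

```text
clock: 28.57
ee_pos: [0.5928, -0.3364, 0.0235]
orientation: [-1.57, -0.005, -0.02]
contact_force: [-0.2, 2.0, 6.9]
finger_gap: 0.343
```

>>> step_arm(moves=[{"x": 0, "y": -0.01, "z": 0, "ax": 0, "ay": 0, "az": 0}, {"x": 0, "y": -0.02, "z": 0, "ax": 0, "ay": 0, "az": 0}, {"x": 0, "y": -0.03, "z": 0, "ax": 0, "ay": 0, "az": 0}, {"x": 0, "y": -0.03, "z": 0, "ax": 0, "ay": 0, "az": 0}, {"x": 0, "y": -0.02, "z": 0, "ax": 0, "ay": 3.6, "az": 0}, {"x": 0, "y": 0, "z": 0, "ax": 0, "ay": 3.5, "az": 0}, {"x": 0, "y": 0, "z": 0, "ax": 0, "ay": 0, "az": 0}, {"x": 0, "y": 0, "z": 0, "ax": 0, "ay": 0, "az": 0}])

```text
clock: 29.23
ee_pos: [0.591, -0.3362, 0.1318]
orientation: [-1.568, -0.002, -0.143]
contact_force: [-0.3, -0.3, -0.7]
finger_gap: 0.349
```

Run:
```python
from h import *
s=st();print(s['ee_pos'],s['contact_force'],s['finger_gap'])
ex=np.array([.9893,-.1461]);ey=np.array([.1461,.9893])
p=.531*ex+.2715*ey;print(p)
go(p[0],p[1],s['ee_pos'][2],-8.4)
```

```text
[ 0.59098048 -0.33616214  0.13178784] [-0.26098027 -0.26341879 -0.72401138] 0.34913277423906963
[0.56498445 0.19101585]
shift mm [-100.8    1.1  518.1] turn [-0.14  0.22  0.09] rows>= 13.0
```

>>> step_arm(moves=[{"x": -0.0063, "y": 0, "z": 0.0324, "ax": 0, "ay": 0.2, "az": 0}, {"x": -0.0063, "y": 0, "z": 0.0324, "ax": 0, "ay": 0, "az": 0}, {"x": -0.0063, "y": 0, "z": 0.0324, "ax": 0, "ay": 0, "az": 0}, {"x": -0.0063, "y": 0, "z": 0.0324, "ax": 0, "ay": 0, "az": 0}, {"x": -0.0063, "y": 0, "z": 0.0324, "ax": 0, "ay": 0, "az": 0}, {"x": -0.0063, "y": 0, "z": 0.0324, "ax": 0, "ay": 0, "az": 0}, {"x": -0.0063, "y": 0, "z": 0.0324, "ax": 0, "ay": 0, "az": 0}, {"x": -0.0063, "y": 0, "z": 0.0324, "ax": 0, "ay": 0, "az": 0}, {"x": -0.0063, "y": 0, "z": 0.0324, "ax": 0, "ay": 0, "az": 0}, {"x": -0.0063, "y": 0, "z": 0.0324, "ax": 0, "ay": 0, "az": 0}, {"x": -0.0063, "y": 0, "z": 0.0324, "ax": 0, "ay": 0, "az": 0}, {"x": -0.0063, "y": 0, "z": 0.0324, "ax": 0, "ay": 0, "az": 0}, {"x": -0.0063, "y": 0, "z": 0.0324, "ax": 0, "ay": 0, "az": 0}, {"x": -0.0063, "y": 0, "z": 0.0324, "ax": 0, "ay": 0, "az": 0}, {"x": -0.0063, "y": 0, "z": 0.0324, "ax": 0, "ay": 0, "az": 0}, {"x": -0.0063, "y": 0, "z": 0.0324, "ax": 0, "ay": 0, "az": 0}, {"x": 0, "y": 0.03, "z": 0, "ax": 0, "ay": 0, "az": 0}, {"x": 0, "y": 0.02, "z": 0, "ax": 0, "ay": 0, "az": 0}, {"x": 0, "y": 0, "z": 0, "ax": 0, "ay": 0, "az": 0}, {"x": 0, "y": 0, "z": 0, "ax": 0, "ay": 0, "az": 0}])

```text
clock: 30.9
ee_pos: [0.5668, 0.1906, 0.0807]
orientation: [-1.572, 0.002, -0.146]
contact_force: [0.3, -0.2, -0.4]
finger_gap: 0.346
```

Run:
```python
from h import *
im,K,E=snap('wrist','w14');s=st()
ex=np.array([.9893,-.1461]);ey=np.array([.1461,.9893])
print(s['ee_pos'],s['ee_pos'][:2]@ex,s['ee_pos'][:2]@ey)
zt=s['ee_pos'][2]-.0235+.026
# near end: profile in rack x along tube centreline from wrist, at tube top height
for lat in(-.006,0,.006):
  pr=[]
  for a in np.arange(-.055,-.0,.001):
    u,v=np.round(proj(K,E,np.append(s['ee_pos'][:2]+a*ex+lat*ey,zt))).astype(int);pr.append(int(im[v,u].max()))
  print(pr)
p=.533*ex+.2715*ey; go(p[0],p[1],.035,-8.4)
# near stop inner edge / floor bay 70
print([(v,im[v,309].tolist()) for v in range(120,230,6)])
```

```text
[0.56788    0.19097666 0.08216629] 0.5339019981792301 0.2719004821999086
[168, 165, 116, 166, 170, 157, 160, 171, 186, 177, 162, 167, 195, 1, 6, 7, 2, 0, 17, 16, 19, 32, 35, 34, 37, 34, 38, 38, 63, 115, 118, 52, 64, 60, 36, 24, 23, 20, 23, 24, 20, 15, 18, 12, 29, 18, 22, 19, 20, 12, 27, 16, 18, 14, 24]
[170, 170, 235, 239, 238, 239, 238, 236, 170, 184, 168, 142, 154, 7, 6, 0, 2, 3, 16, 18, 19, 30, 38, 38, 42, 37, 35, 31, 89, 109, 56, 53, 51, 56, 40, 23, 22, 14, 17, 18, 15, 17, 18, 18, 18, 24, 18, 17, 18, 24, 17, 16, 6, 22, 21]
[165, 169, 241, 236, 239, 238, 239, 238, 236, 237, 238, 239, 255, 9, 6, 12, 0, 5, 12, 18, 30, 29, 37, 40, 39, 38, 37, 42, 96, 106, 107, 108, 107, 109, 75, 37, 16, 16, 16, 25, 19, 25, 12, 17, 16, 17, 16, 19, 13, 22, 22, 16, 21, 15, 18]
shift mm [-0.9 47.2 -0.4] turn [-0.05 -0.    0.02] rows>= 2.0
[(120, [237, 244, 244]), (126, [237, 244, 243]), (132, [237, 243, 241]), (138, [238, 245, 243]), (144, [239, 244, 243]), (150, [240, 245, 241]), (156, [238, 244, 244]), (162, [238, 244, 243]), (168, [238, 244, 245]), (174, [180, 174, 160]), (180, [107, 100, 97]), (186, [163, 155, 154]), (192, [242, 220, 126]), (198, [238, 205, 118]), (204, [239, 209, 122]), (210, [143, 97, 54]), (216, [162, 115, 68]), (222, [62, 44, 28]), (228, [7, 9, 5])]
```

>>> step_arm(moves=[{"x": 0, "y": 0.015, "z": -0.0004, "ax": 0, "ay": 0, "az": 0}, {"x": 0, "y": 0.015, "z": 0, "ax": 0, "ay": 0, "az": 0}, {"x": 0, "y": 0.01, "z": 0, "ax": 0, "ay": 0, "az": 0}, {"x": 0, "y": 0.004, "z": 0, "ax": 0, "ay": 0, "az": 0}, {"x": 0, "y": 0.002, "z": 0, "ax": 0, "ay": 0, "az": 0}, {"x": 0, "y": 0, "z": 0, "ax": 0, "ay": 0, "az": 0}, {"x": 0, "y": 0, "z": 0, "ax": 0, "ay": 0, "az": 0}])

```text
clock: 31.53
ee_pos: [0.5684, 0.1912, 0.037]
orientation: [-1.568, -0.002, -0.148]
contact_force: [-0.2, 1.2, -0.1]
finger_gap: 0.342
```

>>> step_arm(moves=[{"x": 0, "y": 0.0015, "z": 0, "ax": 0, "ay": 0, "az": 0}, {"x": 0, "y": 0.001, "z": 0, "ax": 0, "ay": 0, "az": 0}, {"x": 0, "y": 0, "z": 0, "ax": 0, "ay": 0, "az": 0}, {"x": 0, "y": 0, "z": 0, "ax": 0, "ay": 0, "az": 0}])

```text
clock: 31.87
ee_pos: [0.568, 0.1911, 0.0338]
orientation: [-1.569, -0.001, -0.148]
contact_force: [-0.0, 0.5, -0.6]
finger_gap: 0.344
```

>>> step_arm(moves=[{"x": 0, "y": 0, "z": 0, "ax": 0, "ay": 0, "az": 0}, {"x": 0, "y": 0, "z": 0, "ax": 0, "ay": 0, "az": 0}, {"x": 0, "y": 0, "z": 0, "ax": 0, "ay": 0, "az": 0}, {"x": 0, "y": 0, "z": 0, "ax": 0, "ay": 0, "az": 0}, {"x": 0, "y": -0.02, "z": 0, "ax": 0, "ay": 0, "az": 0}, {"x": 0, "y": -0.03, "z": 0, "ax": 0, "ay": 0, "az": 0}, {"x": 0, "y": -0.03, "z": 0, "ax": 0, "ay": 0, "az": 0}, {"x": 0, "y": -0.04, "z": 0, "ax": 0, "ay": 0, "az": 0}, {"x": 0, "y": -0.04, "z": 0, "ax": 0, "ay": 0, "az": 0}, {"x": 0, "y": 0, "z": 0, "ax": 0, "ay": 0, "az": 0}, {"x": 0, "y": 0, "z": 0, "ax": 0, "ay": 0, "az": 0}], claw=0.045)

```text
clock: 32.78
ee_pos: [0.5689, 0.1916, 0.197]
orientation: [-1.564, -0.006, -0.148]
contact_force: [-0.7, -0.4, -1.0]
finger_gap: 0.523
```

```bash
python3 bay.py w15
python3 - <<'E'
from h import *
ex=np.array([.9893,-.1461]);ey=np.array([.1461,.9893])
p=.532*ex+.0776*ey; go(p[0],p[1],.12,-8.4)
E
```

```text
32.8333 [0.56787011 0.19102128 0.19487836] [ 0.27582971 -0.78093797 -0.36978819]
94 .........##.....###.....#########################################.##.####.................. | ####.#####################
118 ...........##...........................................................###................ | ..........................
142 ..........#####...########################################################...####..######## | ......#################...
70 .....................#.....######...####################...####............................ | ..........................
shift mm [  -1.8   74.1 -194.6] turn [-0.24 -0.08  0.16] rows>= 5.0
```

The 70 lies flat and centred. Now I'll mend the 94 by regrasping it, lifting slightly, shifting it back and setting it down.

>>> step_arm(moves=[{"x": 0, "y": 0, "z": -0.0324, "ax": 0, "ay": 0, "az": 0}, {"x": 0, "y": 0, "z": -0.0324, "ax": 0, "ay": 0, "az": 0}, {"x": 0, "y": 0, "z": -0.0324, "ax": 0, "ay": 0, "az": 0}, {"x": 0, "y": 0, "z": -0.0324, "ax": 0, "ay": 0, "az": 0}, {"x": 0, "y": 0, "z": -0.0324, "ax": 0, "ay": 0, "az": 0}, {"x": 0, "y": 0, "z": -0.0324, "ax": 0, "ay": 0, "az": 0}, {"x": 0, "y": 0.03, "z": 0, "ax": 0, "ay": 0, "az": 0}, {"x": 0, "y": 0.03, "z": 0, "ax": 0, "ay": 0, "az": 0}, {"x": 0, "y": 0, "z": 0, "ax": 0, "ay": 0, "az": 0}, {"x": 0, "y": 0, "z": 0, "ax": 0, "ay": 0, "az": 0}], claw=0.05)

```text
clock: 33.67
ee_pos: [0.5376, -0.0021, 0.1315]
orientation: [-1.571, 0.004, -0.148]
contact_force: [1.0, -0.6, 0.5]
finger_gap: 0.586
```

```bash
python3 bay.py w16
python3 - <<'E'
from h import *
ex=np.array([.9893,-.1461]);ey=np.array([.1461,.9893])
p=.533*ex+.0782*ey; go(p[0],p[1],.042,-8.4)
im,K,E=load('w16')
for b in(.0716,.0776,.0836):
  pr=[]
  for a in np.arange(.470,.6,.003):
    u,v=np.round(proj(K,E,np.append(a*ex+b*ey,.036))).astype(int);pr.append(int(im[v,u].max()) if v<480 else -1)
  print(pr)
E
```

```text
33.7167 [ 0.53898682 -0.00154544  0.13308668] [0.4306667  0.62824185 0.49225248]
94 .......................#####...###################################....####................. | ......###############.....
118 ..................................................................############.############ | ..........................
142 ..........#####...########################################################...####...####### | .####################.....
70                                      ###################...####............................ | ######....................
shift mm [-0.4 91.1  0.9] turn [-0.04 -0.04 -0.03] rows>= 3.0
[234, 162, 152, 144, 226, 142, 133, 20, 36, 32, 101, 108, 25, 18, 22, 17, 22, 15, 21, 15, 22, 26, 19, 32, 36, 34, 33, 24, 36, 37, 37, 29, 37, 41, 22, 109, 95, 84, 37, 22, 0, 235, 235, 247]
[232, 155, 155, 144, 208, 155, 139, 22, 35, 33, 104, 95, 40, 22, 12, 18, 21, 23, 21, 21, 19, 18, 34, 37, 29, 33, 27, 36, 33, 32, 35, 36, 37, 36, 31, 104, 99, 88, 32, 31, 0, 235, 233, 234]
[234, 155, 156, 142, 224, 230, 154, 23, 39, 37, 99, 102, 33, 34, 42, 34, 30, 35, 35, 34, 38, 35, 40, 32, 36, 32, 37, 26, 40, 30, 36, 35, 34, 34, 40, 107, 99, 90, 28, 36, 0, 235, 233, 236]
```

>>> step_arm(moves=[{"x": 0, "y": 0.03, "z": 0.0009, "ax": 0, "ay": 0, "az": 0}, {"x": 0, "y": 0.03, "z": 0, "ax": 0, "ay": 0, "az": 0}, {"x": 0, "y": 0.02, "z": 0, "ax": 0, "ay": 0, "az": 0}, {"x": 0, "y": 0.012, "z": 0, "ax": 0, "ay": 0, "az": 0}, {"x": 0, "y": 0, "z": 0, "ax": 0, "ay": 0, "az": 0}, {"x": 0, "y": 0, "z": 0, "ax": 0, "ay": 0, "az": 0}])

```text
clock: 34.22
ee_pos: [0.5403, 0.0002, 0.0422]
orientation: [-1.569, -0.002, -0.147]
contact_force: [-0.3, -0.4, 0.8]
finger_gap: 0.591
```

>>> step_arm(moves=[{"x": 0, "y": 0, "z": 0, "ax": 0, "ay": 0, "az": 0}, {"x": 0, "y": 0, "z": 0, "ax": 0, "ay": 0, "az": 0}, {"x": 0, "y": 0, "z": 0, "ax": 0, "ay": 0, "az": 0}, {"x": 0, "y": 0, "z": 0, "ax": 0, "ay": 0, "az": 0}, {"x": 0, "y": -0.003, "z": 0, "ax": 0, "ay": 0, "az": 0}, {"x": -0.003, "y": 0, "z": 0, "ax": 0, "ay": 0, "az": 0}, {"x": -0.003, "y": 0, "z": 0, "ax": 0, "ay": 0, "az": 0}, {"x": 0, "y": 0, "z": 0, "ax": 0, "ay": 0, "az": 0}, {"x": 0, "y": 0, "z": 0, "ax": 0, "ay": 0, "az": 0}], claw=0.02, force=25)

```text
clock: 34.97
ee_pos: [0.533, 0.0004, 0.0442]
orientation: [-1.569, -0.001, -0.148]
contact_force: [-0.6, 0.5, -1.8]
finger_gap: 0.345
```

>>> step_arm(moves=[{"x": 0, "y": 0.002, "z": 0, "ax": 0, "ay": 0, "az": 0}, {"x": 0, "y": 0.002, "z": 0, "ax": 0, "ay": 0, "az": 0}, {"x": 0, "y": 0, "z": 0, "ax": 0, "ay": 0, "az": 0}])

```text
clock: 35.22
ee_pos: [0.5349, 0.0007, 0.0407]
orientation: [-1.568, -0.003, -0.147]
contact_force: [1.8, -0.7, 5.2]
finger_gap: 0.342
```

>>> step_arm(moves=[{"x": 0, "y": 0.002, "z": 0, "ax": 0, "ay": 0, "az": 0}, {"x": 0, "y": 0.002, "z": 0, "ax": 0, "ay": 0, "az": 0}, {"x": 0, "y": 0, "z": 0, "ax": 0, "ay": 0, "az": 0}])

```text
clock: 35.47
ee_pos: [0.5361, 0.001, 0.0372]
orientation: [-1.568, -0.005, -0.147]
contact_force: [3.3, -0.7, 5.8]
finger_gap: 0.344
```

>>> step_arm(moves=[{"x": 0, "y": 0, "z": 0, "ax": 0, "ay": 0, "az": 0}, {"x": 0, "y": 0, "z": 0, "ax": 0, "ay": 0, "az": 0}, {"x": 0, "y": 0, "z": 0, "ax": 0, "ay": 0, "az": 0}, {"x": 0, "y": 0, "z": 0, "ax": 0, "ay": 0, "az": 0}, {"x": 0, "y": -0.02, "z": 0, "ax": 0, "ay": 0, "az": 0}, {"x": 0, "y": -0.03, "z": 0, "ax": 0, "ay": 0, "az": 0}, {"x": 0, "y": -0.03, "z": 0, "ax": 0, "ay": 0, "az": 0}, {"x": 0, "y": -0.02, "z": 0, "ax": 0, "ay": 0, "az": 0}, {"x": 0, "y": 0, "z": 0, "ax": 0, "ay": 0, "az": 0}, {"x": 0, "y": 0, "z": 0, "ax": 0, "ay": 0, "az": 0}], claw=0.045)

```text
clock: 36.3
ee_pos: [0.5338, 0.0006, 0.1373]
orientation: [-1.567, -0.003, -0.148]
contact_force: [0.6, -1.0, -0.9]
finger_gap: 0.525
```

```bash
python3 bay.py w17
python3 - <<'E'
from h import *
ex=np.array([.9893,-.1461]);ey=np.array([.1461,.9893])
im,K,E=load('w17')
for b in(.0716,.0776,.0836):
  pr=[]
  for a in np.arange(.470,.6,.003):
    u,v=np.round(proj(K,E,np.append(a*ex+b*ey,.036))).astype(int);pr.append(int(im[v,u].max()) if v<480 else -1)
  print(pr)
p=.5325*ex+.1752*ey+.1*ex; go(p[0],p[1],.16,-8.4)
E
```

```text
36.35 [5.33034047e-01 3.82081564e-04 1.36190537e-01] [ 0.02723391  0.16021495 -0.7452734 ]
94 ....................######...################################...#####...................... | .......##############.....
118 ..................................................................#########.#.############# | ..........................
142 ..........#####...########################################################...####...####### | .####################.....
70                     .#..#########...####################...####............................ | #######...................
[236, 161, 144, 146, 159, 5, 26, 31, 23, 98, 57, 23, 14, 10, 14, 20, 25, 19, 23, 30, 29, 21, 34, 28, 28, 28, 29, 27, 27, 26, 31, 32, 96, 92, 24, 25, 15, 147, 162, 236, 233, 235, 232, 247]
[234, 164, 151, 155, 147, 9, 29, 35, 24, 103, 107, 33, 30, 28, 31, 26, 28, 31, 27, 19, 24, 22, 30, 31, 29, 28, 26, 29, 24, 31, 29, 26, 94, 92, 19, 27, 22, 147, 160, 234, 235, 235, 234, 236]
[235, 169, 147, 147, 169, 9, 34, 30, 28, 97, 107, 33, 33, 34, 30, 32, 30, 34, 34, 31, 26, 34, 31, 27, 26, 30, 30, 32, 28, 31, 27, 22, 93, 96, 29, 29, 14, 149, 154, 233, 232, 232, 234, 237]
shift mm [105.2 -23.4  97.2] turn [-0.15 -0.08  0.08] rows>= 4.0
```

All three tubes are now flat in their bays; the 94's band spacing is 69 mm. Next I'll close the keeper.

>>> step_arm(moves=[{"x": 0.021, "y": -0.005, "z": 0.0195, "ax": 0, "ay": 0, "az": 0}, {"x": 0.021, "y": -0.005, "z": 0.0195, "ax": 0, "ay": 0, "az": 0}, {"x": 0.021, "y": -0.005, "z": 0.0195, "ax": 0, "ay": 0, "az": 0}, {"x": 0.021, "y": -0.005, "z": 0.0195, "ax": 0, "ay": 0, "az": 0}, {"x": 0.021, "y": -0.003, "z": 0.0195, "ax": 0, "ay": 0, "az": 0}, {"x": 0, "y": 0, "z": 0, "ax": 0, "ay": 0, "az": 0}, {"x": 0, "y": 0, "z": 0, "ax": 0, "ay": 0, "az": 0}], claw=0.055)

```text
clock: 36.93
ee_pos: [0.6515, 0.0819, 0.1569]
orientation: [-1.57, 0.002, -0.147]
contact_force: [-0.3, -0.7, -1.0]
finger_gap: 0.642
```

Run:
```python
from h import *
go(.652,.0802,.071,-8.4)
im,K,E=snap('wrist','w18');ex=np.array([.9893,-.1461]);ey=np.array([.1461,.9893])
m=np.zeros((480,640),np.uint8);m[180:292,260:360]=im[180:292,260:360].max(2)<45
n,l,s,c=cv2.connectedComponentsWithStats(m);i=1+s[1:,4].argmax();print(s[i],c[i])
u=s[i][0]+(s[i][2]-1)/2
for v in(c[i][1],c[i][1]+4): p=ray(K,E,u,v,.076);print(p[:2]@ex,p[:2]@ey)
```

```text
shift mm [ 0.9 85.9 -1.6] turn [-0.03 -0.04 -0.11] rows>= 3.0
[ 279  228   53   38 1934] [305.39193382 246.74405377]
0.6283575956802315 0.1745239775582461
0.6307335620707525 0.17451596708364703
```

>>> step_arm(moves=[{"x": 0, "y": 0.03, "z": -0.0016, "ax": 0, "ay": 0, "az": 0}, {"x": 0, "y": 0.03, "z": 0, "ax": 0, "ay": 0, "az": 0}, {"x": 0, "y": 0.025, "z": 0, "ax": 0, "ay": 0, "az": 0}, {"x": 0, "y": 0, "z": 0, "ax": 0, "ay": 0, "az": 0}, {"x": 0, "y": 0, "z": 0, "ax": 0, "ay": 0, "az": 0}])

```text
clock: 37.4
ee_pos: [0.6497, 0.0788, 0.0732]
orientation: [-1.571, 0.002, -0.148]
contact_force: [0.2, -0.1, 1.0]
finger_gap: 0.642
```

>>> step_arm(moves=[{"x": 0, "y": 0, "z": 0, "ax": 0, "ay": 0, "az": 0}, {"x": 0, "y": 0, "z": 0, "ax": 0, "ay": 0, "az": 0}, {"x": 0, "y": 0, "z": 0, "ax": 0, "ay": 0, "az": 0}, {"x": 0, "y": 0, "z": 0, "ax": 0, "ay": 0, "az": 0}, {"x": 0, "y": 0, "z": 0, "ax": 0, "ay": 0, "az": 0}], claw=0.015, force=30)

```text
clock: 37.82
ee_pos: [0.6524, 0.0798, 0.0768]
orientation: [-1.568, -0.004, -0.147]
contact_force: [-1.6, -0.9, 7.2]
finger_gap: 0.345
```

>>> step_arm(moves=[{"x": -0.007, "y": 0, "z": 0, "ax": 0, "ay": 0, "az": 0}, {"x": -0.007, "y": 0, "z": 0, "ax": 0, "ay": 0, "az": 0}, {"x": -0.007, "y": 0, "z": 0, "ax": 0, "ay": 0, "az": 0}, {"x": -0.007, "y": 0, "z": 0, "ax": 0, "ay": 0, "az": 0}, {"x": -0.007, "y": 0, "z": 0, "ax": 0, "ay": 0, "az": 0}, {"x": -0.007, "y": 0, "z": 0, "ax": 0, "ay": 0, "az": 0}, {"x": -0.007, "y": 0, "z": 0, "ax": 0, "ay": 0, "az": 0}, {"x": -0.007, "y": 0, "z": 0, "ax": 0, "ay": 0, "az": 0}, {"x": -0.007, "y": 0, "z": 0, "ax": 0, "ay": 0, "az": 0}, {"x": -0.007, "y": 0, "z": 0, "ax": 0, "ay": 0, "az": 0}, {"x": -0.007, "y": 0, "z": 0, "ax": 0, "ay": 0, "az": 0}, {"x": -0.007, "y": 0, "z": 0, "ax": 0, "ay": 0, "az": 0}, {"x": -0.007, "y": 0, "z": 0, "ax": 0, "ay": 0, "az": 0}, {"x": -0.007, "y": 0, "z": 0, "ax": 0, "ay": 0, "az": 0}, {"x": 0, "y": 0, "z": 0, "ax": 0, "ay": 0, "az": 0}, {"x": 0, "y": 0, "z": 0, "ax": 0, "ay": 0, "az": 0}])

```text
clock: 39.15
ee_pos: [0.5549, 0.0939, 0.0768]
orientation: [-1.568, -0.003, -0.147]
contact_force: [-1.8, -4.6, 11.5]
finger_gap: 0.338
```

>>> step_arm(moves=[{"x": -0.001, "y": 0, "z": 0, "ax": 0, "ay": 0, "az": 0}, {"x": -0.001, "y": 0, "z": 0, "ax": 0, "ay": 0, "az": 0}, {"x": 0, "y": 0, "z": 0, "ax": 0, "ay": 0, "az": 0}, {"x": 0, "y": 0, "z": 0, "ax": 0, "ay": 0, "az": 0}])

```text
clock: 39.48
ee_pos: [0.5537, 0.0941, 0.0767]
orientation: [-1.568, -0.004, -0.147]
contact_force: [-0.2, -5.9, 9.6]
finger_gap: 0.335
```

>>> step_arm(moves=[{"x": -0.001, "y": 0, "z": 0, "ax": 0, "ay": 0, "az": 0}, {"x": -0.001, "y": 0, "z": 0, "ax": 0, "ay": 0, "az": 0}, {"x": -0.001, "y": 0, "z": 0, "ax": 0, "ay": 0, "az": 0}, {"x": 0, "y": 0, "z": 0, "ax": 0, "ay": 0, "az": 0}, {"x": 0, "y": 0, "z": 0, "ax": 0, "ay": 0, "az": 0}])

```text
clock: 39.9
ee_pos: [0.5532, 0.0943, 0.0768]
orientation: [-1.568, -0.008, -0.147]
contact_force: [10.8, -12.3, 0.3]
finger_gap: 0.34
```

>>> step_arm(moves=[{"x": 0.003, "y": 0, "z": 0, "ax": 0, "ay": 0, "az": 0}, {"x": 0, "y": 0, "z": 0, "ax": 0, "ay": 0, "az": 0}, {"x": 0, "y": 0, "z": 0, "ax": 0, "ay": 0, "az": 0}, {"x": 0, "y": 0, "z": 0, "ax": 0, "ay": 0, "az": 0}, {"x": 0, "y": -0.02, "z": 0, "ax": 0, "ay": 0, "az": 0}, {"x": 0, "y": -0.04, "z": 0, "ax": 0, "ay": 0, "az": 0}, {"x": 0, "y": -0.04, "z": 0, "ax": 0, "ay": 0, "az": 0}, {"x": 0, "y": -0.02, "z": 0, "ax": 0, "ay": 0, "az": 0}], claw=0.05)

```text
clock: 40.57
ee_pos: [0.5537, 0.0951, 0.1992]
orientation: [-1.566, -0.006, -0.147]
contact_force: [0.3, 0.9, 0.6]
finger_gap: 0.585
```

>>> step_arm(moves=[{"x": -0.0122, "y": 0, "z": 0.0301, "ax": 0, "ay": 0, "az": 0}, {"x": -0.0122, "y": 0, "z": 0.0301, "ax": 0, "ay": 0, "az": 0}, {"x": -0.0122, "y": 0, "z": 0.0301, "ax": 0, "ay": 0, "az": 0}, {"x": -0.0122, "y": 0, "z": 0.0301, "ax": 0, "ay": 0, "az": 0}, {"x": -0.0122, "y": 0, "z": 0.0301, "ax": 0, "ay": 0, "az": 0}, {"x": -0.0122, "y": 0, "z": 0.0301, "ax": 0, "ay": 0, "az": 0}, {"x": -0.0122, "y": 0, "z": 0.0301, "ax": 0, "ay": 0, "az": 0}, {"x": -0.0122, "y": 0, "z": 0.0301, "ax": 0, "ay": 0, "az": 0}, {"x": -0.0122, "y": 0, "z": 0.0301, "ax": 0, "ay": 0, "az": 0}, {"x": -0.0122, "y": 0, "z": 0.0301, "ax": 0, "ay": 0, "az": 0}, {"x": 0, "y": 0, "z": 0, "ax": 0, "ay": 0, "az": 0}, {"x": 0, "y": 0, "z": 0, "ax": 0, "ay": 0, "az": 0}])

```text
clock: 41.57
ee_pos: [0.4748, 0.4117, 0.1944]
orientation: [-1.569, -0.001, -0.145]
contact_force: [0.8, -1.1, 0.0]
finger_gap: 0.585
```

```bash
cat > pin.py <<'E'
from h import *
import sys
im,K,E=snap('wrist',sys.argv[1]);zt=float(sys.argv[2]);s=st();print(s['ee_pos'],s['orientation'])
u0,v0=np.array(proj(K,E,np.append(s['ee_pos'][:2],zt))).astype(int)
m=np.zeros((480,640),np.uint8);m[v0-60:v0+50,u0-50:u0+50]=im[v0-60:v0+50,u0-50:u0+50].max(2)<75
n,l,st_,c=cv2.connectedComponentsWithStats(m);i=1+st_[1:,4].argmax();print('exp',u0,v0,st_[i],c[i])
x,y,w,h,_=st_[i]
# bottom of blob = far top edge of grip (11 mm beyond axis), centre column of blob = axis
cols=np.where((l==i)[y+h-4])[0];uc=cols.mean()
p=ray(K,E,uc,y+h-.5,zt);ex=np.array([.9893,-.1461]);print('axis from far edge',(p[:2]-.011*ex).round(4),'blob u centre',x+(w-1)/2,uc)
E
python3 pin.py w19 .088; python3 -c "
from h import *
go(.4755,.4095,.0725,-8.4)"
```

```text
[0.47515331 0.41060094 0.19450627] [-1.56937391e+00 -6.17789761e-04 -1.46168135e-01]
exp 306 240 [ 282  214   47   45 1803] [305.07210205 236.        ]
axis from far edge [0.4761 0.4097] blob u centre 305.0 305.0
shift mm [  0.4 122.   -1.2] turn [-0.08  0.03  0.04] rows>= 3.0
```

>>> step_arm(moves=[{"x": 0.0005, "y": 0.03, "z": -0.001, "ax": 0, "ay": 0, "az": 0}, {"x": 0, "y": 0.03, "z": 0, "ax": 0, "ay": 0, "az": 0}, {"x": 0, "y": 0.03, "z": 0, "ax": 0, "ay": 0, "az": 0}, {"x": 0, "y": 0.02, "z": 0, "ax": 0, "ay": 0, "az": 0}, {"x": 0, "y": 0.012, "z": 0, "ax": 0, "ay": 0, "az": 0}, {"x": 0, "y": 0, "z": 0, "ax": 0, "ay": 0, "az": 0}, {"x": 0, "y": 0, "z": 0, "ax": 0, "ay": 0, "az": 0}])

```text
clock: 42.2
ee_pos: [0.4769, 0.4088, 0.0733]
orientation: [-1.569, -0.001, -0.148]
contact_force: [1.4, 0.4, 1.0]
finger_gap: 0.586
```

>>> step_arm(moves=[{"x": 0, "y": 0, "z": 0, "ax": 0, "ay": 0, "az": 0}, {"x": 0, "y": 0, "z": 0, "ax": 0, "ay": 0, "az": 0}, {"x": 0, "y": 0, "z": 0, "ax": 0, "ay": 0, "az": 0}, {"x": 0, "y": 0, "z": 0, "ax": 0, "ay": 0, "az": 0}, {"x": 0, "y": 0, "z": 0, "ax": 0, "ay": 0, "az": 0}, {"x": 0, "y": 0, "z": 0, "ax": 0, "ay": 0, "az": 0}, {"x": 0, "y": 0, "z": 0, "ax": 0, "ay": 0, "az": 0}], claw=0.0, force=40)

```text
clock: 42.78
ee_pos: [0.4775, 0.4102, 0.0755]
orientation: [-1.566, -0.003, -0.147]
contact_force: [-0.7, -1.6, 6.6]
finger_gap: 0.211
```

>>> step_arm(moves=[{"x": 0, "y": -0.01, "z": 0, "ax": 0, "ay": 0, "az": 0}, {"x": 0, "y": -0.015, "z": 0, "ax": 0, "ay": 0, "az": 0}, {"x": 0, "y": -0.02, "z": 0, "ax": 0, "ay": 0, "az": 0}, {"x": 0, "y": -0.02, "z": 0, "ax": 0, "ay": 0, "az": 0}, {"x": 0, "y": -0.02, "z": 0, "ax": 0, "ay": 0, "az": 0}, {"x": 0, "y": 0, "z": 0, "ax": 0, "ay": 0, "az": 0}, {"x": 0, "y": 0, "z": 0, "ax": 0, "ay": 0, "az": 0}])

```text
clock: 43.37
ee_pos: [0.4768, 0.4098, 0.1604]
orientation: [-1.565, -0.003, -0.148]
contact_force: [0.2, 0.1, -1.3]
finger_gap: 0.209
```

```bash
python3 -c "
from h import *
s=st();print(s['ee_pos'],s['contact_force'],s['finger_gap'])
go(.576,.267,s['ee_pos'][2],-8.4)"
```

```text
[0.47679641 0.409813   0.16044151] [ 0.22823369  0.10496423 -1.31363752] 0.20881897402618096
shift mm [ 119.1   -0.4 -126.7] turn [-0.34 -0.07  0.16] rows>= 5.0
```

>>> step_arm(moves=[{"x": 0.0173, "y": 0, "z": -0.0181, "ax": -0.3, "ay": 0, "az": 0.1}, {"x": 0.0173, "y": 0, "z": -0.0181, "ax": 0, "ay": 0, "az": 0}, {"x": 0.0173, "y": 0, "z": -0.0181, "ax": 0, "ay": 0, "az": 0}, {"x": 0.0173, "y": 0, "z": -0.0181, "ax": 0, "ay": 0, "az": 0}, {"x": 0.0173, "y": 0, "z": -0.0181, "ax": 0, "ay": 0, "az": 0}, {"x": 0.0173, "y": 0, "z": -0.0181, "ax": 0, "ay": 0, "az": 0}, {"x": 0.0173, "y": 0, "z": -0.0181, "ax": 0, "ay": 0, "az": 0}, {"x": 0, "y": 0, "z": 0, "ax": 0, "ay": 0, "az": 0}, {"x": 0, "y": 0, "z": 0, "ax": 0, "ay": 0, "az": 0}, {"x": 0, "y": 0, "z": 0, "ax": 0, "ay": 0, "az": 0}])

```text
clock: 44.2
ee_pos: [0.5771, 0.2656, 0.1577]
orientation: [-1.574, 0.001, -0.149]
contact_force: [0.4, 0.5, -0.9]
finger_gap: 0.212
```

Run:
```python
from h import *
im,K,E=snap('wrist','w20');s=st();print(s['ee_pos'],s['orientation'])
p=s['ee_pos']; 
print('hole',proj(K,E,[.5767,.267,.056]),'tip',proj(K,E,[p[0],p[1],p[2]-.0655]),'collar',proj(K,E,[p[0],p[1],p[2]-.0255]))
cr=im[190:350,230:390]
cv2.imwrite('pics/v16.png',cv2.resize(cr,(640,640),interpolation=cv2.INTER_CUBIC)[:600,:,::-1])
go(.578,.2668,.125,-8.4)
```

```text
[0.5770375  0.2660904  0.15781238] [-1.57427691e+00  1.18169749e-03 -1.47724466e-01]
hole [310.85717617 241.32784268] tip [309.38760155 263.47615752] collar [309.25513799 297.17207675]
shift mm [ 0.9 32.8  1. ] turn [ 0.2  -0.06 -0.07] rows>= 1.0
```

View pics/v16.png

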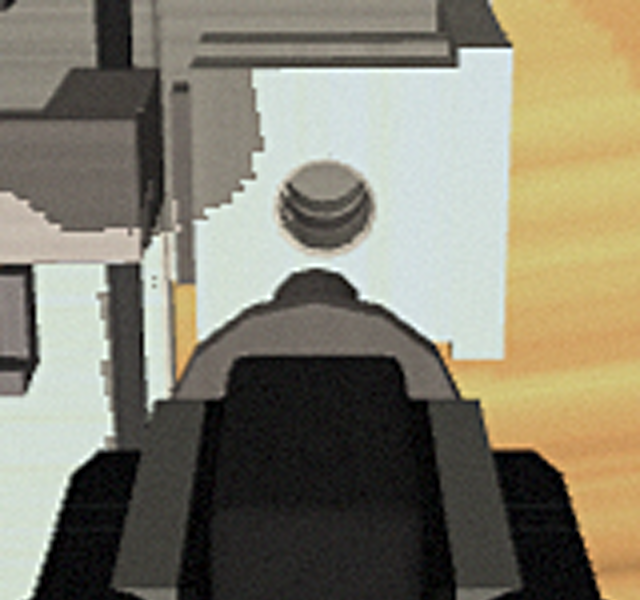

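The crop shows the clevis hole in full-frame px at (311.4,241.9), clear through, with the keeper tongue aligned. The shank tip's near edge is at v≈257, u≈309. I'll solve the pin's offset in the grip from the tip and collar outlines.

Run:
```python
from h import *
from scipy.optimize import least_squares
ex=np.array([.9893,-.1461,0]);ey=np.array([.1461,.9893,0]);ez=np.array([0,0,1.])
t=np.linspace(0,2*np.pi,73)
pos={'w4':[.57499,.26658,.16769],'w20':[.57704,.26609,.15781]}
for f in('w4','w20'):
    im,K,E=load(f);p=np.array(pos[f])
    c=im[:,309].max(1).astype(int);print(f,[int(x) for x in c[244:292]])
    # lateral: shank extents on a row just below tip
    for v in(262,266,272): 
        r=np.where(im[v,285:335].max(1)<170)[0]+285; print(v,r[0],r[-1],end=' ')
    print()
    def model(q):
        dx,h=q
        def minv(r,z): return min(proj(K,E,p+ex*(dx+r*np.cos(a))+ey*r*np.sin(a)+ez*(z-h))[1] for a in t)
        return np.array([min(minv(3,0) if 0 else minv(.003,-.04),minv(.006,-.033)),min(minv(.016,0),minv(.016,.004))])
    for tip,col in ((257,265.5),) if f=='w20' else ((265,275),(266,275)):
        s=least_squares(lambda q:model(q)-[tip,col],[0,.022],x_scale=.001);print(f,tip,col,'dx,h',s.x.round(4),s.cost.round(3))
```

```text
w4 [57, 47, 93, 74, 74, 70, 91, 187, 196, 209, 209, 212, 213, 208, 210, 208, 207, 212, 213, 220, 187, 47, 55, 50, 57, 57, 57, 61, 58, 62, 61, 84, 114, 106, 105, 105, 110, 110, 111, 103, 107, 110, 110, 115, 92, 16, 18, 24]Traceback (most recent call last):
  File "<stdin>", line 11, in <module>
IndexError: index 0 is out of bounds for axis 0 with size 0
```

Run:
```python
from h import *
from scipy.optimize import least_squares
ex=np.array([.9893,-.1461,0]);ey=np.array([.1461,.9893,0]);ez=np.array([0,0,1.])
t=np.linspace(0,2*np.pi,73)
pos={'w4':[.57499,.26658,.16769],'w20':[.57704,.26609,.15781]}
for f in('w4','w20'):
    im,K,E=load(f);p=np.array(pos[f])
    if f=='w20': print([int(x) for x in im[244:292,309].max(1)])
    for v in(268,270,272) if f=='w4' else (260,262,264): 
        r=np.where(im[v,290:330].max(1)<100)[0]+290; print(v,r[:1],r[-1:],end=' ')
    def model(q):
        dx,h=q
        def minv(r,z): return min(proj(K,E,p+ex*(dx+r*np.cos(a))+ey*r*np.sin(a)+ez*(z-h))[1] for a in t)
        return np.array([min(minv(.003,-.04),minv(.006,-.033)),min(minv(.016,0),minv(.016,.004))])
    print(model([0,.021]))
    for tip,col in ((257,265.5),) if f=='w20' else ((264.5,274.7),):
        s=least_squares(lambda q:model(q)-[tip,col],[0,.022],x_scale=.001);print(f,tip,col,'dx,h',s.x.round(4),s.cost.round(3))
    print('axis u at tip', proj(K,E,p-ez*.06))
```

```text
268 [301] [316] 270 [299] [318] 272 [298] [319] [260.82676079 266.61109035]
w4 264.5 274.7 dx,h [-0.0192 -0.0333] 0.0
axis u at tip [308.14265331 267.6199417 ]
[92, 61, 57, 88, 97, 84, 79, 70, 177, 203, 216, 229, 244, 56, 56, 61, 67, 67, 55, 68, 70, 78, 127, 117, 117, 119, 118, 109, 116, 118, 117, 111, 119, 127, 92, 18, 28, 25, 26, 15, 21, 21, 23, 22, 23, 18, 20, 21]
260 [301] [316] 262 [299] [318] 264 [299] [318] [260.55745957 266.32825367]
w20 257 265.5 dx,h [-0.0246 -0.0407] 0.0
axis u at tip [309.37229995 267.36132081]
```

>>> step_arm(moves=[{"x": 0.0008, "y": 0.01, "z": 0.0014, "ax": 0.2, "ay": 0, "az": 0}, {"x": 0, "y": 0.015, "z": 0, "ax": 0, "ay": 0, "az": 0}, {"x": 0, "y": 0.008, "z": 0, "ax": 0, "ay": 0, "az": 0}, {"x": 0, "y": 0, "z": 0, "ax": 0, "ay": 0, "az": 0}, {"x": 0, "y": 0, "z": 0, "ax": 0, "ay": 0, "az": 0}, {"x": 0, "y": 0, "z": 0, "ax": 0, "ay": 0, "az": 0}])

```text
clock: 44.75
ee_pos: [0.5786, 0.2676, 0.1256]
orientation: [-1.57, 0.0, -0.147]
contact_force: [0.7, -0.4, -0.1]
finger_gap: 0.209
```

```bash
python3 -c "
from h import *
s=st();print(s['ee_pos'],s['orientation'],s['contact_force'])
go(.578,.2674,.1,-8.4)
im,K,E=snap('wrist','w21')
p=s['ee_pos'];print('pred TCP-axis tip',proj(K,E,[p[0],p[1],p[2]-.0655]),'hole',proj(K,E,[.577,.2672,.056]))
print([int(x) for x in im[230:300,309].max(1)])
for v in range(248,276,4): r=np.where(im[v,285:335].max(1)<110)[0]+285; print(v,r[:1],r[-1:])
"
```

```text
[0.57863295 0.26760256 0.12555089] [-1.57028933e+00  1.19708203e-04 -1.47087785e-01] [ 0.74348892 -0.43433515 -0.05838038]
shift mm [-0.6 25.6 -0.3] turn [-0.03 -0.03 -0.01] rows>= 1.0
pred TCP-axis tip [308.01065909 263.54509802] hole [306.82289655 258.07859891]
[146, 152, 140, 143, 149, 149, 156, 145, 144, 144, 150, 151, 148, 148, 138, 95, 145, 144, 139, 142, 141, 140, 142, 145, 82, 85, 92, 59, 59, 64, 65, 64, 52, 62, 71, 74, 126, 121, 116, 112, 119, 110, 115, 116, 116, 114, 117, 122, 96, 16, 13, 16, 26, 22, 19, 21, 27, 17, 14, 23, 27, 16, 19, 26, 27, 21, 22, 24, 31, 23]
248 [296] [297]
252 [293] [317]
256 [292] [319]
260 [292] [318]
264 [295] [319]
268 [290] [327]
272 [285] [333]
```

```bash
python3 -c "
from h import *
im,K,E=load('w21')
for v in range(246,274,2): print(v,[int(x) for x in im[v,288:330].max(1)])
"
```

```text
246 [136, 143, 143, 145, 141, 144, 138, 144, 151, 146, 117, 80, 77, 100, 134, 149, 141, 149, 146, 138, 148, 145, 135, 109, 103, 97, 196, 228, 226, 224, 219, 220, 217, 222, 221, 222, 222, 218, 222, 220, 221, 221]
248 [144, 137, 145, 143, 143, 143, 144, 125, 102, 88, 110, 138, 147, 147, 140, 142, 143, 143, 142, 135, 141, 139, 144, 142, 143, 135, 160, 180, 188, 208, 221, 218, 223, 219, 225, 219, 223, 220, 220, 219, 223, 220]
250 [139, 140, 142, 138, 138, 148, 117, 92, 67, 72, 138, 150, 140, 139, 144, 142, 142, 142, 136, 144, 141, 141, 139, 143, 144, 148, 142, 123, 126, 175, 200, 219, 225, 223, 224, 218, 223, 220, 222, 221, 221, 222]
252 [135, 145, 138, 147, 150, 105, 70, 215, 121, 50, 55, 58, 119, 144, 151, 145, 145, 143, 143, 142, 139, 142, 141, 143, 149, 111, 78, 83, 79, 109, 174, 180, 219, 223, 223, 222, 222, 222, 220, 219, 219, 218]
254 [136, 144, 149, 144, 120, 85, 48, 64, 105, 95, 67, 58, 64, 69, 78, 69, 84, 98, 97, 109, 100, 82, 86, 82, 83, 87, 85, 112, 150, 80, 51, 103, 180, 223, 221, 222, 220, 220, 221, 222, 220, 219]
256 [138, 142, 145, 139, 101, 76, 72, 63, 62, 45, 95, 114, 8
[... 1010 characters left out ...]
, 90, 85, 70, 61, 62, 63, 63, 57, 55, 57, 55, 52, 51, 124, 227, 237, 229, 223]
268 [150, 119, 66, 62, 63, 71, 76, 88, 88, 96, 116, 122, 121, 117, 113, 119, 112, 113, 108, 116, 113, 116, 116, 114, 118, 119, 121, 118, 121, 121, 123, 115, 108, 84, 75, 65, 58, 59, 45, 42, 123, 227]
270 [64, 70, 83, 114, 118, 116, 114, 113, 113, 114, 109, 111, 110, 112, 111, 108, 112, 116, 115, 112, 112, 119, 112, 123, 112, 109, 113, 114, 117, 117, 115, 112, 120, 111, 114, 115, 117, 120, 106, 82, 51, 42]
272 [88, 110, 112, 107, 108, 109, 109, 110, 113, 111, 113, 111, 111, 109, 111, 114, 110, 115, 111, 114, 112, 115, 114, 114, 115, 113, 109, 107, 108, 120, 111, 113, 109, 114, 112, 111, 114, 108, 113, 111, 116, 94]
```

>>> step_arm(moves=[{"x": -0.0007, "y": 0, "z": -0.0012, "ax": 0, "ay": 0, "az": 0}, {"x": 0, "y": 0.005, "z": 0, "ax": 0, "ay": 0, "az": 0}, {"x": 0, "y": 0.005, "z": 0, "ax": 0, "ay": 0, "az": 0}, {"x": 0, "y": 0.003, "z": 0, "ax": 0, "ay": 0, "az": 0}, {"x": 0, "y": 0, "z": 0, "ax": 0, "ay": 0, "az": 0}, {"x": 0, "y": 0, "z": 0, "ax": 0, "ay": 0, "az": 0}])

```text
clock: 45.3
ee_pos: [0.5775, 0.2659, 0.1118]
orientation: [-1.571, 0.001, -0.148]
contact_force: [-0.0, 0.0, -1.1]
finger_gap: 0.207
```

>>> step_arm(moves=[{"x": 0, "y": 0.004, "z": 0, "ax": 0, "ay": 0, "az": 0}, {"x": 0, "y": 0.004, "z": 0, "ax": 0, "ay": 0, "az": 0}, {"x": 0, "y": 0.004, "z": 0, "ax": 0, "ay": 0, "az": 0}, {"x": 0, "y": 0, "z": 0, "ax": 0, "ay": 0, "az": 0}, {"x": 0, "y": 0, "z": 0, "ax": 0, "ay": 0, "az": 0}])

```text
clock: 45.72
ee_pos: [0.5774, 0.2659, 0.0998]
orientation: [-1.571, 0.001, -0.148]
contact_force: [0.8, -0.8, -0.9]
finger_gap: 0.212
```

>>> step_arm(moves=[{"x": 0, "y": 0.004, "z": 0, "ax": 0, "ay": 0, "az": 0}, {"x": 0, "y": 0.004, "z": 0, "ax": 0, "ay": 0, "az": 0}, {"x": 0, "y": 0.004, "z": 0, "ax": 0, "ay": 0, "az": 0}, {"x": 0, "y": 0, "z": 0, "ax": 0, "ay": 0, "az": 0}, {"x": 0, "y": 0, "z": 0, "ax": 0, "ay": 0, "az": 0}])

```text
clock: 46.13
ee_pos: [0.5774, 0.2659, 0.0878]
orientation: [-1.571, 0.001, -0.148]
contact_force: [0.0, 0.4, -1.2]
finger_gap: 0.207
```

>>> step_arm(moves=[{"x": 0, "y": 0.002, "z": 0, "ax": 0, "ay": 0, "az": 0}, {"x": 0, "y": 0.002, "z": 0, "ax": 0, "ay": 0, "az": 0}, {"x": 0, "y": 0, "z": 0, "ax": 0, "ay": 0, "az": 0}, {"x": 0, "y": 0, "z": 0, "ax": 0, "ay": 0, "az": 0}])

```text
clock: 46.47
ee_pos: [0.5776, 0.266, 0.0841]
orientation: [-1.571, 0.001, -0.148]
contact_force: [-0.5, -0.2, -1.1]
finger_gap: 0.211
```

>>> step_arm(moves=[{"x": 0, "y": 0.0015, "z": 0, "ax": 0, "ay": 0, "az": 0}, {"x": 0, "y": 0.0015, "z": 0, "ax": 0, "ay": 0, "az": 0}, {"x": 0, "y": 0, "z": 0, "ax": 0, "ay": 0, "az": 0}, {"x": 0, "y": 0, "z": 0, "ax": 0, "ay": 0, "az": 0}])

```text
clock: 46.8
ee_pos: [0.5777, 0.2662, 0.0816]
orientation: [-1.57, 0.0, -0.148]
contact_force: [-1.0, -0.4, 2.8]
finger_gap: 0.207
```

>>> step_arm(moves=[{"x": 0, "y": 0.001, "z": 0, "ax": 0, "ay": 0, "az": 0}, {"x": 0, "y": 0.0005, "z": 0, "ax": 0, "ay": 0, "az": 0}, {"x": 0, "y": 0, "z": 0, "ax": 0, "ay": 0, "az": 0}, {"x": 0, "y": 0, "z": 0, "ax": 0, "ay": 0, "az": 0}])

```text
clock: 47.13
ee_pos: [0.5778, 0.2662, 0.0815]
orientation: [-1.57, -0.001, -0.147]
contact_force: [-5.3, -0.6, 13.4]
finger_gap: 0.212
```

Firm contact at the expected collar height (0.0815), so the collar is down. I'll release and withdraw.

>>> step_arm(moves=[{"x": 0, "y": 0, "z": 0, "ax": 0, "ay": 0, "az": 0}, {"x": 0, "y": 0, "z": 0, "ax": 0, "ay": 0, "az": 0}, {"x": 0, "y": 0, "z": 0, "ax": 0, "ay": 0, "az": 0}, {"x": 0, "y": 0, "z": 0, "ax": 0, "ay": 0, "az": 0}, {"x": 0, "y": 0, "z": 0, "ax": 0, "ay": 0, "az": 0}, {"x": 0, "y": 0, "z": 0, "ax": 0, "ay": 0, "az": 0}, {"x": 0, "y": -0.015, "z": 0, "ax": 0, "ay": 0, "az": 0}, {"x": 0, "y": -0.03, "z": 0, "ax": 0, "ay": 0, "az": 0}, {"x": 0, "y": -0.03, "z": 0, "ax": 0, "ay": 0, "az": 0}, {"x": 0, "y": -0.03, "z": 0, "ax": 0, "ay": 0, "az": 0}, {"x": 0, "y": -0.03, "z": 0, "ax": 0, "ay": 0, "az": 0}, {"x": 0, "y": 0, "z": 0, "ax": 0, "ay": 0, "az": 0}, {"x": 0, "y": 0, "z": 0, "ax": 0, "ay": 0, "az": 0}], claw=0.05)

```text
clock: 48.22
ee_pos: [0.5785, 0.2667, 0.217]
orientation: [-1.567, -0.002, -0.148]
contact_force: [0.6, 0.1, -0.5]
finger_gap: 0.584
```

```bash
python3 pin.py w22 .094
python3 - <<'E'
from h import *
im,K,E=load('w22');s=st();print(s['clock'],s['contact_force'])
# blob widths of pin buttons, compare with w2 (locked home): widths at button level
i2,K2,E2=load('w2')
for n,I,k,e in(('w22',im,K,E),('w2',i2,K2,E2)):
    p=np.array([.5767,.267]);c=proj(k,e,[*p,.09]);u,v=c.astype(int)
    row=np.where(I[v-4,u-45:u+45].max(1)<45)[0];d=np.linalg.inv(k)  # depth
    z=(e[:3,:3]@np.array([*p,.088])+e[:3,3])[2];print(n,'button width mm',(row[-1]-row[0]+1)*z/k[0,0]*1000)
    # grip far edge minus collar near edge in predicted terms
    col=I[u*0+v-40:v+30,u].max(1).astype(int);print([int(x) for x in col],'pred collar near',proj(k,e,[.5767-.0158,.267+.0023,.06])[1]-v+40,'pred top far edge',proj(k,e,[.5767+.0109,.267-.0016,.094])[1]-v+40,'near',proj(k,e,[.5767-.0109,.267+.0016,.094])[1]-v+40)
# knob / keeper
ex=np.array([.9893,-.1461]);ey=np.array([.1461,.9893])
m=np.zeros((480,640),np.uint8);q=proj(K,E,np.append(.5325*ex+.1745*ey,.07)).astype(int);m[q[1]-40:q[1]+40,max(q[0]-50,0):q[0]+50]=im[q[1]-40:q[1]+40,max(q[0]-50,0):q[0]+50].max(2)<45
n,l,S,c=cv2.connectedComponentsWithStats(m);i=1+S[1:,4].argmax();g=ray(K,E,*c[i],.072)[:2];print('knob',S[i],'rack',g@ex,g@ey)
E
python3 bay.py w23
```

```text
[0.577617   0.26613716 0.21509214] [-1.56924864e+00  3.44290352e-05 -1.47980861e-01]
exp 306 230 [ 286  203   44   42 1573] [307.32994278 223.85505404]
axis from far edge [0.5765 0.267 ] blob u centre 307.5 307.5
48.2667 [0.56263561 0.82227996 0.14278916]
w22 button width mm 39.326388511585954
[220, 214, 210, 210, 211, 211, 215, 232, 91, 120, 203, 209, 131, 96, 103, 111, 61, 14, 22, 21, 25, 25, 19, 20, 22, 19, 21, 28, 52, 60, 68, 67, 67, 65, 57, 62, 61, 68, 59, 61, 57, 64, 67, 55, 64, 66, 62, 64, 66, 59, 57, 62, 67, 64, 57, 61, 68, 44, 166, 207, 198, 200, 196, 198, 196, 195, 196, 194, 199, 200] pred collar near 8.105133976333065 pred top far edge 57.83197389453642 near 25.975610706822295
w2 button width mm 29.18959692099239
[169, 202, 194, 192, 196, 191, 198, 212, 59, 121, 187, 186, 192, 89, 99, 111, 17, 13, 14, 19, 14, 19, 18, 18, 20, 23, 16, 19, 47, 50, 53, 60, 59, 54, 57, 57, 57, 61, 52, 59, 56, 59, 59, 49, 56, 53, 52, 60, 56, 57, 47, 52, 54, 53, 55, 50, 57, 198, 183, 183, 181, 184, 183, 181, 181, 180, 180, 183, 183, 185] pred collar near 8.422132027109114 pred top far edge 56.97543272998439 near 27.005092824630736
knob [  40  205   62   29 1546] rack 0.5300335415983501 0.1789934928370592
48.3167 [0.57718241 0.26579401 0.21398253] [-0.05082942 -0.88357992 -0.73211223]
94                                                                                             | ..........................
118 ..........###...............................###########.................###................ | ..........................
142 .....##...##############################............######################.#.####.......... | .......##################.
70 .....................#.#...#############.............###...####........................#### | ......#################...
```

```bash
python3 - <<'E'
from h import *
im,K,E=snap('top','top2');ex=np.array([.9893,-.1461]);ey=np.array([.1461,.9893])
for n,b in((94,.0776),(118,.142),(142,.2065),(70,.271)):
    print(n,''.join('#' if im[tuple(np.round(proj(K,E,np.append((.533+a)*ex+b*ey,.036))).astype(int)[::-1])].max()<75 else '.' for a in np.arange(-.09,.091,.003)))
E
python3 -c "
from h import *
print(st()['contact_force'],close_job())"
```

```text
94 ...........###############.........############..............
118 .......#...........................................#.........
142 ...##..####################........###############.####......
70 ................#.#########.......####.####..................
the job is handed in; nothing more can be done
[0.18227423 0.32753407 0.28712721] None
```

The job is done and handed in at about 48 s of the 210 s allowed. No verdict was reported.

**What I did**
- I squeezed the pin, drew it out of the clevis and stood it in the larger holder, then slid the keeper fully open.
- I laid the 142, 94 and 70 mm tubes, the only ones on the bench, in their bays at 25 N grip.
- I then slid the keeper closed until it pushed back against its stop, reinserted the pin with its buttons squeezed, and let go.

**What went wrong and was mended**
- The 94 mm tube was knocked aside partway through, so I measured it again before picking it up.
- My first placing left its far end on the end stop. The contact force reached 28 N, under the 40 N limit. I regrasped it, moved it back and set it flat, and its band spacing then measured 69 mm against the expected 69.5 mm.

**Last checks**
- **Pin:** it is home. Its axis, collar and top edges match the locked view from the start, and its outline is about 29 mm wide, as with the buttons out. A second measure of button width read 39 mm; I put that down to other dark pixels in the row. I did not tug the pin to test the lock.
- **Keeper:** the bar is centred over the bays.
- **Tubes:** the three tubes sit in their own bays and the 118 mm bay is empty.
- **Robot and other items:** the robot touches nothing, and I did not touch the other things on the bench.

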